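# Run instrument modules over the narrow air-cleaning rail

## Robot

A 7-joint arm with a two-finger parallel gripper is mounted at the origin on the work surface. World frame = base frame: x ahead of the robot, y to its left, z up, the work surface at z = 0. Lengths are in m, angles in degrees, forces in N, time in s.
With the tool pointing down it reaches from about 0.4 to 0.875 m from the base axis. Payload 4.4 kg.
Tool frame: the origin (TCP) lies at the very end of the fingers, on their centre line; the grasp point (between the pads) lies 19 mm behind it; y points along the fingers, x is the direction in which the jaws open and shut, and the axes are right-handed (so a half turn about y gives the same grasp; the last joint's range is limited). The gripper opens to 85 mm and grips with 20 to 120 N. Pads are 22 mm wide; open, the fingers measure 114 mm over their backs; the gripper's body (76 mm by 85 mm) begins 54 mm behind the grasp point. The pads swing forward as they close: fully open they stand 13 mm farther back than shut.
Start: joints at [-74.645, 36.005, 2.206, 86.941, -1.547, 57.084, -1.146], TCP at [0.213, 0.614, 0.231] pointing down, gripper open.
Joint ranges: [-175.42, 175.42], [-21.48, 121.26], [-71.46, 75.88], [10.55, 141.38], [-63.04, 243.04], [13.31, 113.54], [-168.57, 168.57]. Speed limits (degrees/s): [147.25, 147.25, 180, 180, 180, 180, 180].

## Interface

Orientations are given as a 3x3 rotation matrix whose columns are the frame's x, y, z axes.
In Python, from rig import sense, camera, get_calibration, sign_off gives the robot as it stands. The module is installed in compiled form; this text tells all that it offers.
- The arm moves only by the tool move_arm, never from a script. Its argument "plan" is a list that holds one entry, the list of rows, each a list of 5 numbers: the opening, from 0 (shut) to 1 (fully open), then the shift along the world's x, y, z in m, then the turn about the world's z in degrees. In form: [[[fingers, x, y, z, turn], ...]]. A call has 1 to 10 rows; each row shifts and turns the commanded pose from where the row before left it; what a row does not reach is not made up. A row lasts 1/12 s, in which the tool goes at most 41.7 mm and 7.16 degrees, less where a joint would pass 70% of its speed; a pose out of reach is approached as far as the arm can. A call is refused whole if a number of a shift passes 0.0417 or a number of a turn 7.16, either way. A call with a gripper value outside its range is refused whole. The fingers move at their own pace and stop on an object; "force" is the grip in N (left out, the last holds). Time passes only in rows, so rows that do not move let the fingers close. It gives the time, the measured TCP pose, the force and the opening at its end, in the units of the state.
- sense(): the state, without advancing time (a new reading comes with each control period).
- camera(name): name is "side" or "top"; returns the picture (400x640x3 uint8, blue, green, red); there is no depth.
- get_calibration(name): a dict with "fx", "fy", "cx", "cy" (pixels), "world_to_cam" (4x4, takes a point from world to camera coordinates). Camera axes: x right, y down, z forward; pixel columns grow to the right and rows downward; lengths in m; the calibration is good to about 2 mm. A picture is of the moment at which its call begins. get_calibration takes no time and is no camera call.
- sign_off(): hands the job in, once; it reports no verdict.
The state is a dict: "clock": time; "joint_positions": joint angles; "joint_vel": joint speeds; "effort": joint torques, N m; "eef_pos": TCP position; "eef_rot": TCP orientation; "contact_force": force on the tool from outside, world axes, zero at the start; "wrist_torque": the same for the moment, N m; "grip_width": opening from 0.0 (shut) to 1.0 (fully open).
Only numpy, scipy, OpenCV 4.12 (cv2) and the standard library are available. Lean on these libraries where they do the work, as an engineer would, in place of code of your own. Each camera call takes 0.05 s, during which the arm holds its last target.

## Task

Put the waiting modules through the air cleaning: push the red mushroom stop fully in, and with the air stopped lay every module from the table across the narrow raised rail that has the green lamp behind it, balanced level and roughly square across the rail. With all of them lying there, twist the stop's cap clockwise until it has come fully up, which lets the air blow for a moment. Then push the stop fully in again and only after that move every module over to the rail with the blue lamp, balanced across it in the same way; leave the stop in at the end and the other things on the table where they are.

Things in the scene. Friction and masses are not known exactly. Their poses are not given: they have to be found in the camera images.
- m1_c (a point): Module 1: a square aluminium bar-shaped housing 110 x 34 x 34 mm (about 0.2 kg) with green circuit boards in its four long faces and black end caps; all modules are alike, and any of the four long faces may be up. The point is its centre; its x axis runs along the 110 mm length. May be absent.
- m2_c (a point): Module 2: a square aluminium bar-shaped housing 110 x 34 x 34 mm (about 0.2 kg) with green circuit boards in its four long faces and black end caps; all modules are alike, and any of the four long faces may be up. The point is its centre; its x axis runs along the 110 mm length. May be absent.
- m3_c (a point): Module 3: a square aluminium bar-shaped housing 110 x 34 x 34 mm (about 0.2 kg) with green circuit boards in its four long faces and black end caps; all modules are alike, and any of the four long faces may be up. The point is its centre; its x axis runs along the 110 mm length. May be absent.
- m4_c (a point): Module 4: a square aluminium bar-shaped housing 110 x 34 x 34 mm (about 0.2 kg) with green circuit boards in its four long faces and black end caps; all modules are alike, and any of the four long faces may be up. The point is its centre; its x axis runs along the 110 mm length. May be absent.
- rail_a_top (a point): Left (+y) rail: a narrow upright dark steel wall fixed to the table, 24 mm thick (x), 270 mm long (y), 35 mm high. The point is the middle of its top face; z up.
- rail_b_top (a point): Right (-y) rail: a narrow upright dark steel wall fixed to the table, 24 mm thick (x), 270 mm long (y), 35 mm high. The point is the middle of its top face; z up.
- lamp_green: Lit green lamp: a black post 48 mm across with a green dome, 75 mm high in all, fixed 115 mm behind (+x of) the middle of the cleaning rail. Origin at the centre of its underside.
- lamp_blue: Lit blue lamp of the same size, fixed 115 mm behind (+x of) the middle of the rail for cleaned modules. Origin at the centre of its underside.
- stop_top (a point): Centre of the top of the red mushroom cap, moving with it. The cap is round, 40 mm across and 32 mm tall, and stands 10 mm clear of the top of a yellow box (90 x 90 mm, 50 mm high, fixed) when it is out, 2 mm when it is in; the cap's top is 92 mm above the table when out.
- stop (a joint): How far the mushroom is pushed in, in m: 0 out, 0.008 fully in. About 4 N push it in and it stays in until twisted.
- stop_twist (a joint): Turn of the cap in rad, 0 to 0.9, positive clockwise seen from above; a light spring turns it back to 0 when let go. With the stop in, turning the cap lifts it like a screw, about 9 mm per rad, so that it is fully up at about 0.9 rad and then stays up.
- swab_jar: A small closed jar with a black cap, 50 mm across, 75 mm high, behind the gap between the rails; leave it. Origin at its underside's centre.
- driver: A red-handled screwdriver lying behind the rails; leave it.
- spray: A white closed bottle, 60 mm across, 160 mm high, at the left; leave it. Origin at its underside's centre.
- tape: An orange reel, 90 mm across, 24 mm high, at the right; leave it. Origin at its underside's centre.
- wrench: A steel wrench lying at the far left; leave it.
- cup: A white cup, 70 mm across, 80 mm high, at the far right; leave it. Origin at its underside's centre.

How it is judged (in metres and radians):
On the way, in this order (a step that is already met when the one before it is completed fails the run):
1. the mushroom stop is pushed fully in (value of joint stop above 0.0065 m), for 0.1 s.
2. every module lies level across the rail with the green lamp, while the stop is in (value of joint stop above 0.006 m and ((horizontal distance between lamp_green and rail_a_top below 0.18 m and (z of m1_c in the frame of rail_a_top between 0.012 and 0.022 m and x of m1_c in the frame of rail_a_top between -0.022 and 0.022 m and y of m1_c in the frame of rail_a_top between -0.14 and 0.14 m and angle between the x axis of m1_c and the x axis of rail_a_top, either way round below 0.4 rad and angle between m1_c's own x axis and vertical between 1.45 and 1.69 rad and linear speed of m1 below 0.03 m/s) and (z of m2_c in the frame of rail_a_top between 0.012 and 0.022 m and x of m2_c in the frame of rail_a_top between -0.022 and 0.022 m and y of m2_c in the frame of rail_a_top between -0.14 and 0.14 m and angle between the x axis of m2_c and the x axis of rail_a_top, either way round below 0.4 rad and angle between m2_c's own x axis and vertical between 1.45 and 1.69 rad and linear speed of m2 below 0.03 m/s) and (z of m3_c in the frame of rail_a_top between 0.012 and 0.022 m and x of m3_c in the frame of rail_a_top between -0.022 and 0.022 m and y of m3_c in the frame of rail_a_top between -0.14 and 0.14 m and angle between the x axis of m3_c and the x axis of rail_a_top, either way round below 0.4 rad and angle between m3_c's own x axis and vertical between 1.45 and 1.69 rad and linear speed of m3 below 0.03 m/s) and (z of m4_c in the frame of rail_a_top between 0.012 and 0.022 m and x of m4_c in the frame of rail_a_top between -0.022 and 0.022 m and y of m4_c in the frame of rail_a_top between -0.14 and 0.14 m and angle between the x axis of m4_c and the x axis of rail_a_top, either way round below 0.4 rad and angle between m4_c's own x axis and vertical between 1.45 and 1.69 rad and linear speed of m4 below 0.03 m/s)) or (horizontal distance between lamp_green and rail_b_top below 0.18 m and (z of m1_c in the frame of rail_b_top between 0.012 and 0.022 m and x of m1_c in the frame of rail_b_top between -0.022 and 0.022 m and y of m1_c in the frame of rail_b_top between -0.14 and 0.14 m and angle between the x axis of m1_c and the x axis of rail_b_top, either way round below 0.4 rad and angle between m1_c's own x axis and vertical between 1.45 and 1.69 rad and linear speed of m1 below 0.03 m/s) and (z of m2_c in the frame of rail_b_top between 0.012 and 0.022 m and x of m2_c in the frame of rail_b_top between -0.022 and 0.022 m and y of m2_c in the frame of rail_b_top between -0.14 and 0.14 m and angle between the x axis of m2_c and the x axis of rail_b_top, either way round below 0.4 rad and angle between m2_c's own x axis and vertical between 1.45 and 1.69 rad and linear speed of m2 below 0.03 m/s) and (z of m3_c in the frame of rail_b_top between 0.012 and 0.022 m and x of m3_c in the frame of rail_b_top between -0.022 and 0.022 m and y of m3_c in the frame of rail_b_top between -0.14 and 0.14 m and angle between the x axis of m3_c and the x axis of rail_b_top, either way round below 0.4 rad and angle between m3_c's own x axis and vertical between 1.45 and 1.69 rad and linear speed of m3 below 0.03 m/s) and (z of m4_c in the frame of rail_b_top between 0.012 and 0.022 m and x of m4_c in the frame of rail_b_top between -0.022 and 0.022 m and y of m4_c in the frame of rail_b_top between -0.14 and 0.14 m and angle between the x axis of m4_c and the x axis of rail_b_top, either way round below 0.4 rad and angle between m4_c's own x axis and vertical between 1.45 and 1.69 rad and linear speed of m4 below 0.03 m/s)))), for 0.3 s.
3. the stop's cap is twisted clockwise until it is up (value of joint stop_twist above 0.55 rad and value of joint stop below 0.0025 m), for 0.05 s.
4. the stop is pushed fully in again, with no module yet lying on the rail with the blue lamp (value of joint stop above 0.0065 m and ((horizontal distance between lamp_blue and rail_a_top below 0.18 m and not (z of m1_c in the frame of rail_a_top between 0.012 and 0.022 m and x of m1_c in the frame of rail_a_top between -0.022 and 0.022 m and y of m1_c in the frame of rail_a_top between -0.14 and 0.14 m and angle between the x axis of m1_c and the x axis of rail_a_top, either way round below 0.4 rad and angle between m1_c's own x axis and vertical between 1.45 and 1.69 rad and linear speed of m1 below 0.03 m/s) and not (z of m2_c in the frame of rail_a_top between 0.012 and 0.022 m and x of m2_c in the frame of rail_a_top between -0.022 and 0.022 m and y of m2_c in the frame of rail_a_top between -0.14 and 0.14 m and angle between the x axis of m2_c and the x axis of rail_a_top, either way round below 0.4 rad and angle between m2_c's own x axis and vertical between 1.45 and 1.69 rad and linear speed of m2 below 0.03 m/s) and not (z of m3_c in the frame of rail_a_top between 0.012 and 0.022 m and x of m3_c in the frame of rail_a_top between -0.022 and 0.022 m and y of m3_c in the frame of rail_a_top between -0.14 and 0.14 m and angle between the x axis of m3_c and the x axis of rail_a_top, either way round below 0.4 rad and angle between m3_c's own x axis and vertical between 1.45 and 1.69 rad and linear speed of m3 below 0.03 m/s) and not (z of m4_c in the frame of rail_a_top between 0.012 and 0.022 m and x of m4_c in the frame of rail_a_top between -0.022 and 0.022 m and y of m4_c in the frame of rail_a_top between -0.14 and 0.14 m and angle between the x axis of m4_c and the x axis of rail_a_top, either way round below 0.4 rad and angle between m4_c's own x axis and vertical between 1.45 and 1.69 rad and linear speed of m4 below 0.03 m/s)) or (horizontal distance between lamp_blue and rail_b_top below 0.18 m and not (z of m1_c in the frame of rail_b_top between 0.012 and 0.022 m and x of m1_c in the frame of rail_b_top between -0.022 and 0.022 m and y of m1_c in the frame of rail_b_top between -0.14 and 0.14 m and angle between the x axis of m1_c and the x axis of rail_b_top, either way round below 0.4 rad and angle between m1_c's own x axis and vertical between 1.45 and 1.69 rad and linear speed of m1 below 0.03 m/s) and not (z of m2_c in the frame of rail_b_top between 0.012 and 0.022 m and x of m2_c in the frame of rail_b_top between -0.022 and 0.022 m and y of m2_c in the frame of rail_b_top between -0.14 and 0.14 m and angle between the x axis of m2_c and the x axis of rail_b_top, either way round below 0.4 rad and angle between m2_c's own x axis and vertical between 1.45 and 1.69 rad and linear speed of m2 below 0.03 m/s) and not (z of m3_c in the frame of rail_b_top between 0.012 and 0.022 m and x of m3_c in the frame of rail_b_top between -0.022 and 0.022 m and y of m3_c in the frame of rail_b_top between -0.14 and 0.14 m and angle between the x axis of m3_c and the x axis of rail_b_top, either way round below 0.4 rad and angle between m3_c's own x axis and vertical between 1.45 and 1.69 rad and linear speed of m3 below 0.03 m/s) and not (z of m4_c in the frame of rail_b_top between 0.012 and 0.022 m and x of m4_c in the frame of rail_b_top between -0.022 and 0.022 m and y of m4_c in the frame of rail_b_top between -0.14 and 0.14 m and angle between the x axis of m4_c and the x axis of rail_b_top, either way round below 0.4 rad and angle between m4_c's own x axis and vertical between 1.45 and 1.69 rad and linear speed of m4 below 0.03 m/s)))), for 0.1 s.
At the end, for the whole second after the job is handed in: Every module rests across the rail with the blue lamp: level within 7 degrees, square to the rail within about 23 degrees, its centre within 22 mm of the rail's middle line and over its length, at rest; the stop is in (6 mm or more) (((horizontal distance between lamp_blue and rail_a_top below 0.18 m and (z of m1_c in the frame of rail_a_top between 0.012 and 0.022 m and x of m1_c in the frame of rail_a_top between -0.022 and 0.022 m and y of m1_c in the frame of rail_a_top between -0.14 and 0.14 m and angle between the x axis of m1_c and the x axis of rail_a_top, either way round below 0.4 rad and angle between m1_c's own x axis and vertical between 1.45 and 1.69 rad and linear speed of m1 below 0.03 m/s) and (z of m2_c in the frame of rail_a_top between 0.012 and 0.022 m and x of m2_c in the frame of rail_a_top between -0.022 and 0.022 m and y of m2_c in the frame of rail_a_top between -0.14 and 0.14 m and angle between the x axis of m2_c and the x axis of rail_a_top, either way round below 0.4 rad and angle between m2_c's own x axis and vertical between 1.45 and 1.69 rad and linear speed of m2 below 0.03 m/s) and (z of m3_c in the frame of rail_a_top between 0.012 and 0.022 m and x of m3_c in the frame of rail_a_top between -0.022 and 0.022 m and y of m3_c in the frame of rail_a_top between -0.14 and 0.14 m and angle between the x axis of m3_c and the x axis of rail_a_top, either way round below 0.4 rad and angle between m3_c's own x axis and vertical between 1.45 and 1.69 rad and linear speed of m3 below 0.03 m/s) and (z of m4_c in the frame of rail_a_top between 0.012 and 0.022 m and x of m4_c in the frame of rail_a_top between -0.022 and 0.022 m and y of m4_c in the frame of rail_a_top between -0.14 and 0.14 m and angle between the x axis of m4_c and the x axis of rail_a_top, either way round below 0.4 rad and angle between m4_c's own x axis and vertical between 1.45 and 1.69 rad and linear speed of m4 below 0.03 m/s)) or (horizontal distance between lamp_blue and rail_b_top below 0.18 m and (z of m1_c in the frame of rail_b_top between 0.012 and 0.022 m and x of m1_c in the frame of rail_b_top between -0.022 and 0.022 m and y of m1_c in the frame of rail_b_top between -0.14 and 0.14 m and angle between the x axis of m1_c and the x axis of rail_b_top, either way round below 0.4 rad and angle between m1_c's own x axis and vertical between 1.45 and 1.69 rad and linear speed of m1 below 0.03 m/s) and (z of m2_c in the frame of rail_b_top between 0.012 and 0.022 m and x of m2_c in the frame of rail_b_top between -0.022 and 0.022 m and y of m2_c in the frame of rail_b_top between -0.14 and 0.14 m and angle between the x axis of m2_c and the x axis of rail_b_top, either way round below 0.4 rad and angle between m2_c's own x axis and vertical between 1.45 and 1.69 rad and linear speed of m2 below 0.03 m/s) and (z of m3_c in the frame of rail_b_top between 0.012 and 0.022 m and x of m3_c in the frame of rail_b_top between -0.022 and 0.022 m and y of m3_c in the frame of rail_b_top between -0.14 and 0.14 m and angle between the x axis of m3_c and the x axis of rail_b_top, either way round below 0.4 rad and angle between m3_c's own x axis and vertical between 1.45 and 1.69 rad and linear speed of m3 below 0.03 m/s) and (z of m4_c in the frame of rail_b_top between 0.012 and 0.022 m and x of m4_c in the frame of rail_b_top between -0.022 and 0.022 m and y of m4_c in the frame of rail_b_top between -0.14 and 0.14 m and angle between the x axis of m4_c and the x axis of rail_b_top, either way round below 0.4 rad and angle between m4_c's own x axis and vertical between 1.45 and 1.69 rad and linear speed of m4 below 0.03 m/s))) and value of joint stop above 0.006 m); the robot touches nothing.
It fails at once if one of the other loose things (jar, screwdriver, bottle, reel, wrench, cup) is displaced by more than 5 cm (distance of any of swab_jar, driver, spray, tape, wrench, cup from where it was at the start of the episode above 0.05 m).
Of m1, m2, m3, m4 only 2 to 3 are there at a start; the rules pass over those that are not, and their reading is None.
At some moment in a run one of m1, m2, m3, m4 may be knocked a few centimetres aside while the robot is not near it.
Once in a run the grip may slacken for a moment while it holds something.
It also fails if it takes over 210 s, if anything falls off the work surface, if the arm or the gripper's body presses on something with over 40 N, if the wrist force passes 120 N, or if a joint passes its speed limit or range.

## Working session

There is one attempt and no reset: what is moved stays moved. The work goes in short steps, Python scripts to look and compute and a tool call to move; the robot and the scene stay as the last step left them, time stands still between calls to the robot, and variables do not carry over. Pictures are saved under pics/ and viewed, and the job is handed in when it is done.

Besides the shell and the picture viewer there is one more tool, called after "Call:" as name([rows], argument=value, ...), one row to a line, values as JSON. move_arm: Moves the arm, as the interface text tells. Its arguments: {"type":"object","properties":{"plan":{"type":"array","items":{"type":"array","items":{"type":"array","items":{"type":"number"}}}},"force":{"type":"number"}},"required":["plan"]}

```bash
mkdir -p pics; ls; python3 - <<'E'
from rig import *
import cv2
s=sense()
for k in s: print(k,s[k])
for n in("top","side"):
    cv2.imwrite(f"pics/{n}0.png",camera(n)); c=get_calibration(n); print(n,c)
E
```

```text
pics
clock 0.0
joint_positions [-74.64542766  36.05839245   2.2032829   86.99717814  -1.54702051
  57.08361431  -1.14685201]
joint_vel [ 0.00438905  0.02480872  0.00294507 -0.08111624  0.09635321  0.12885134
 -0.03222471]
effort [ 5.10313130e-04 -5.63405371e+01  1.22578740e+00 -1.93442613e+01
  1.08715301e-02  1.08455174e-02 -7.78514448e-06]
eef_pos [0.21272771 0.61353271 0.23038866]
eef_rot [[ 3.27649368e-01 -5.95623926e-04 -9.44799204e-01]
 [ 9.44797460e-01 -1.81565844e-03  3.27649908e-01]
 [-1.91058877e-03 -9.99998174e-01 -3.21553675e-05]]
contact_force [ 0.5482518  -0.04125665  0.09090302]
wrist_torque [-0.05194889  0.03029215 -0.02844504]
grip_width 0.9987081512414917
top {'fx': 366.5177392179615, 'fy': 366.5177392179615, 'cx': 323.0030437229103, 'cy': 203.28394915952876, 'world_to_cam': array([[-0.01059549, -0.99973806, -0.02028642,  0.01626248],
       [-0.99366236,  0.01279718, -0.11167515,  0.60497542],
       [ 0.11190551,  0.0189746 , -0.99353768,  1.10113172],
       [ 0.        ,  0.        ,  0.        ,  1.        ]])}
side {'fx': 427.2947377558949, 'fy': 427.2947377558949, 'cx': 318.4896698444215, 'cy': 204.06507690623113, 'world_to_cam': array([[ 0.93441739, -0.35576672, -0.01715197, -0.55317143],
       [-0.27918032, -0.70165964, -0.65553954,  0.20981561],
       [ 0.22118431,  0.61733604, -0.75496604,  1.27537851],
       [ 0.        ,  0.        ,  0.        ,  1.        ]])}
```

View pics/top0.png

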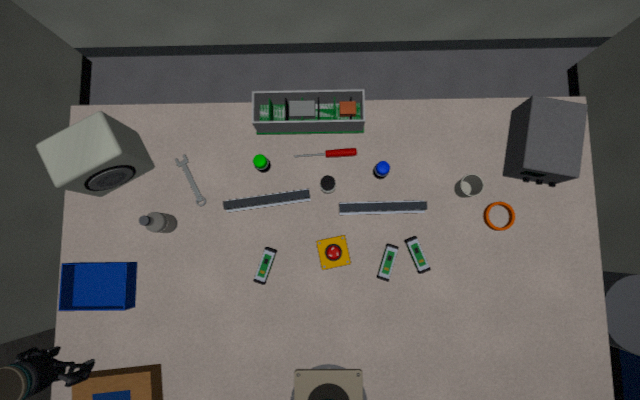

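View pics/side0.png

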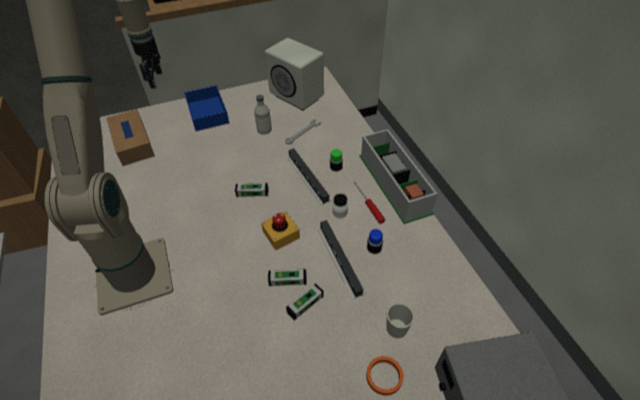

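```bash
cat > h.py <<'E'
from rig import *
import cv2, numpy as np
def ray(n,u,v,z):
    c=get_calibration(n);W=c["world_to_cam"];R=W[:3,:3];t=W[:3,3]
    o=-R.T@t;d=R.T@np.array([(u-c["cx"])/c["fx"],(v-c["cy"])/c["fy"],1]);return o+d*(z-o[2])/d[2]
def proj(n,p):
    c=get_calibration(n);q=c["world_to_cam"]@np.append(p,1);return c["fx"]*q[0]/q[2]+c["cx"],c["fy"]*q[1]/q[2]+c["cy"]
def crop(im,x,y,w,h,k,f):
    cv2.imwrite(f,cv2.resize(im[y:y+h,x:x+w],None,fx=k,fy=k,interpolation=cv2.INTER_CUBIC))
E
python3 - <<'E'
from h import *
im=cv2.imread("pics/top0.png")
crop(im,215,145,220,148,3.6,"pics/c0.png")
crop(cv2.imread("pics/side0.png"),225,140,170,185,3.2,"pics/c1.png")
E
```

```text
(no output)
```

View pics/c0.png

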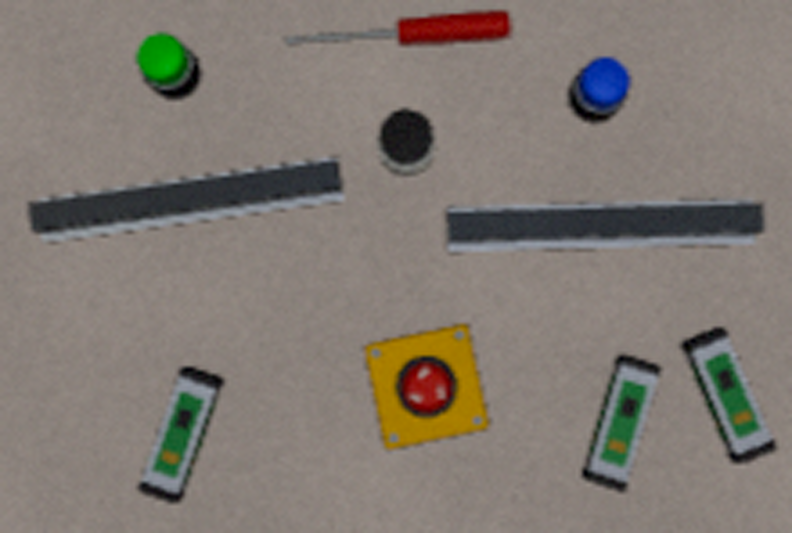

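View pics/c1.png

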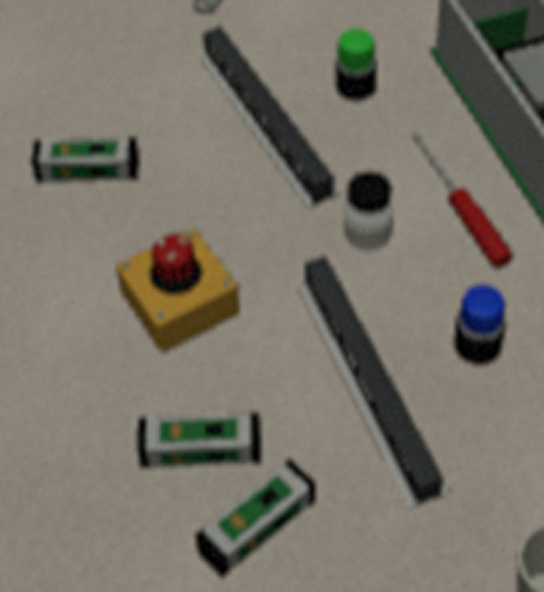

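```bash
cat >> h.py <<'E'
def seg(n,a,b,z,ox=0,oy=0,k=1):
    # crop pixel centres -> world
    p=[ray(n,(q[0]+.5)/k-.5+ox,(q[1]+.5)/k-.5+oy,z) for q in(a,b)]
    d=p[1]-p[0];return ((p[0]+p[1])/2)[:2].round(4),round(float(np.degrees(np.arctan2(d[1],d[0]))),1),round(float(np.linalg.norm(d)),4)
E
python3 - <<'E'
from h import *
T=dict(ox=215,oy=145,k=3.6)
for nm,a,b,z in [("M1",(161,495),(203,374),.034),("M2",(604,486),(640,361),.034),("M3",(755,455),(703,335),.034),("RA",(339,175),(33,219),.035),("RB",(763,219),(447,225),.035),("stop",(427,384),(427,383),.092),("box",(378,398),(480,377),.05),("lg",(162,57),(162,56),.07),("lb",(603,83),(603,82),.07)]: print(nm,*seg("top",a,b,z,**T))
S=dict(ox=225,oy=140,k=3.2)
for nm,a,b,z in [("M1",(36,150),(135,147),.034),("M2",(141,425),(258,423),.034),("M3",(205,540),(304,473),.034),("RA",(325,185),(214,35),.035),("RB",(430,480),(316,264),.035),("stop",(174,240),(174,241),.092)]: print(nm,*seg("side",a,b,z,**S))
E
```

```text
M1 [0.4173 0.1874] -19.1 0.1068
M2 [ 0.4229 -0.1843] -17.8 0.109
M3 [ 0.4458 -0.2747] 21.5 0.1081
RA [0.6195 0.1853] 97.5 0.2671
RB [ 0.5933 -0.1744] 90.4 0.2698
stop [ 0.4588 -0.0201] -0.8 0.0008
box [ 0.4547 -0.0221] -79.1 0.087
lg [0.7354 0.2003] 0.5 0.0009
lb [ 0.7074 -0.1714] -1.6 0.0009
M1 [0.4191 0.1881] -19.4 0.1056
M2 [ 0.4262 -0.182 ] -20.3 0.1055
M3 [ 0.4455 -0.2777] 16.2 0.1051
RA [0.6201 0.1754] 97.3 0.2646
RB [ 0.5928 -0.18  ] 91.1 0.2602
stop [ 0.4593 -0.0162] -107.4 0.0012
```

Call:
move_arm([
  [[0, 0.0145, -0.0375, 0, 0], [0, 0.0145, -0.0375, 0, 0], [0, 0.0145, -0.0375, 0, 0], [0, 0.0145, -0.0375, 0, 0], [0, 0.0145, -0.0375, 0, 0], [0, 0.0145, -0.0375, 0, 0], [0, 0.0145, -0.0375, 0, 0], [0, 0.0145, -0.0375, 0, 0], [0, 0.0145, -0.0375, 0, 0], [0, 0.0145, -0.0375, 0, 0]],
], force=40)

```text
clock: 0.93
eef_pos: [0.358, 0.2372, 0.2313]
eef_rot: [[0.327, -0.0, -0.945], [0.945, -0.0, 0.327], [-0.0, -1.0, 0.0]]
contact_force: [1.7, 0.0, 0.0]
grip_width: -0.001
```

Call:
move_arm([
  [[0, 0.0145, -0.0375, 0, 0], [0, 0.0145, -0.0375, 0, 0], [0, 0.0145, -0.0375, 0, 0], [0, 0.0145, -0.0375, 0, 0], [0, 0.0145, -0.0375, 0, 0], [0, 0.0145, -0.0375, 0, 0], [0, 0.0145, -0.033, 0, 0], [0, 0, 0, -0.03, 0], [0, 0, 0, -0.03, 0], [0, 0, 0, 0, 0]],
])

```text
clock: 1.77
eef_pos: [0.456, -0.0196, 0.1674]
eef_rot: [[0.329, -0.009, -0.944], [0.944, -0.0, 0.329], [-0.003, -1.0, 0.009]]
contact_force: [0.1, 0.2, -0.3]
grip_width: -0.0
```

Call:
move_arm([
  [[0, 0.001, 0, -0.03, 0], [0, 0.001, 0, -0.03, 0], [0, 0, 0, -0.008, 0], [0, 0, 0, -0.008, 0], [0, 0, 0, -0.005, 0], [0, 0, 0, -0.004, 0], [0, 0, 0, 0, 0], [0, 0, 0, 0, 0]],
])

```text
clock: 2.43
eef_pos: [0.4622, -0.0188, 0.0871]
eef_rot: [[0.328, 0.002, -0.945], [0.945, -0.0, 0.328], [0.001, -1.0, -0.002]]
contact_force: [-0.4, -0.9, -0.0]
grip_width: -0.0
```

Call:
move_arm([
  [[0, 0, 0, -0.002, 0], [0, 0, 0, -0.002, 0], [0, 0, 0, 0, 0], [0, 0, 0, 0, 0]],
])

```text
clock: 2.77
eef_pos: [0.4626, -0.0189, 0.0838]
eef_rot: [[0.328, 0.003, -0.945], [0.945, 0.0, 0.328], [0.001, -1.0, -0.003]]
contact_force: [-1.4, -0.3, 13.3]
grip_width: 0.0
```

```bash
python3 - <<'E'
from h import *
crop(camera("side"),240,140,100,120,5,"pics/p1.png"); s=sense();print(s["eef_pos"],s["contact_force"])
E
```

```text
[ 0.4625602  -0.01888215  0.08381209] [-1.69570434  0.89882388 15.30106455]
```

View pics/p1.png

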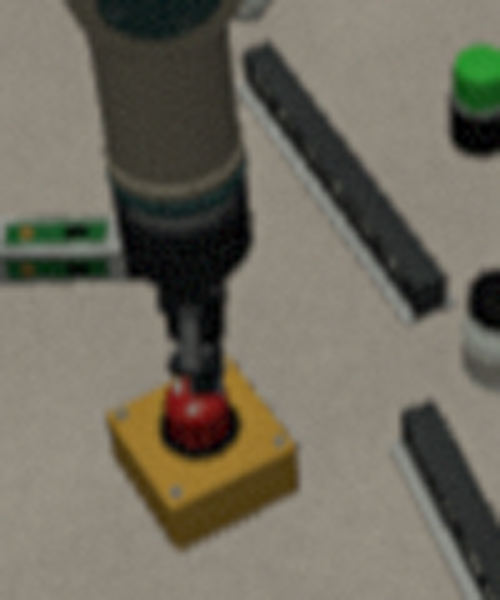

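Call:
move_arm([
  [[0, 0, 0, 0.035, 0], [0, 0, 0, 0.035, 0], [0.7, -0.0074, 0.0344, 0, 0], [0.7, -0.0074, 0.0344, 0, 0], [0.7, -0.0074, 0.0344, 0, 0], [0.7, -0.0074, 0.0344, 0, 0], [0.7, -0.0074, 0.0344, 0, 0], [0.7, -0.0075, 0.0346, 0, 0], [0.7, 0, 0, 0, 0], [0.7, 0, 0, 0, 0]],
])

```text
clock: 3.65
eef_pos: [0.4164, 0.1902, 0.1524]
eef_rot: [[0.322, 0.0, -0.947], [0.947, 0.001, 0.322], [0.001, -1.0, -0.0]]
contact_force: [-0.7, -0.4, -0.3]
grip_width: 0.703
```

```bash
python3 - <<'E'
from h import *
im=camera("top");cv2.imwrite("pics/t1.png",im);crop(im,215,145,220,148,3.6,"pics/t1c.png"); s=sense();print(s["eef_pos"],s["contact_force"],s["grip_width"])
E
```

```text
[0.41679892 0.18813258 0.15240213] [-0.2236327  -0.72826831 -0.06568636] 0.6994365047739731
```

View pics/t1c.png

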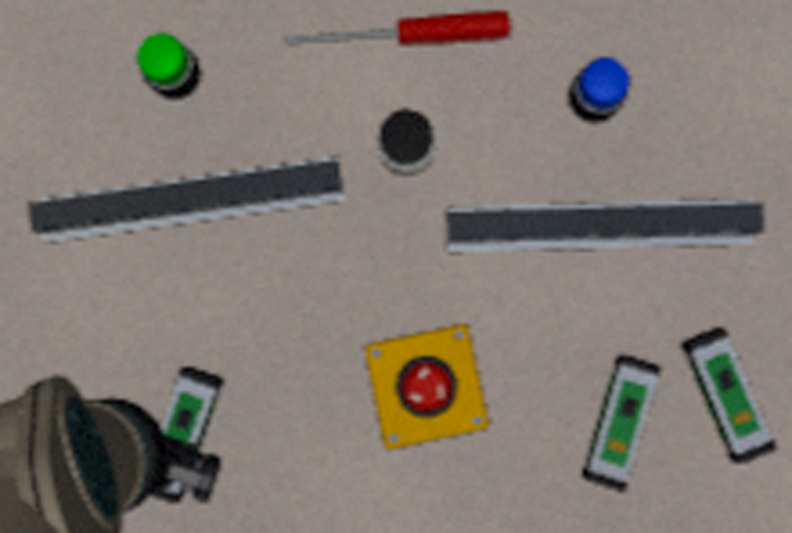

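Call:
move_arm([
  [[0.7, 0.0005, 0, -0.035, 0], [0.7, 0.0005, 0, -0.035, 0], [0.7, 0, 0, -0.035, 0], [0.7, 0, 0, -0.03, 0], [0.7, 0, 0, -0.009, 0], [0.7, 0, 0, 0, 0], [0.2, 0, 0, 0, 0], [0.2, 0, 0, 0, 0], [0.2, 0, 0, 0, 0], [0.2, 0, 0, 0, 0]],
], force=60)

```text
clock: 4.53
eef_pos: [0.4164, 0.1887, 0.0274]
eef_rot: [[0.329, -0.006, -0.944], [0.944, 0.005, 0.329], [0.002, -1.0, 0.007]]
contact_force: [1.1, -2.0, 4.8]
grip_width: 0.373
```

```bash
python3 - <<'E'
from h import *
crop(camera("side"),210,120,100,120,5,"pics/p2.png"); s=sense();print(s["eef_pos"],s["contact_force"],s["grip_width"])
E
```

```text
[0.41632667 0.18867299 0.02735731] [ 0.50172116 -2.54794562  7.55839072] 0.37102207800088916
```

View pics/p2.png

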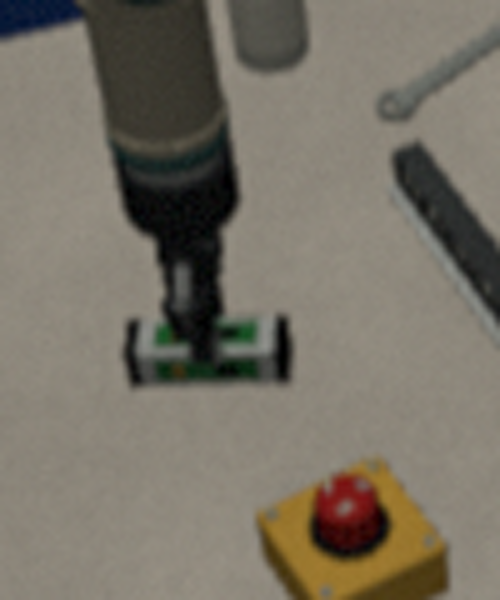

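Call:
move_arm([
  [[0.7, 0, 0, 0, 0], [0.7, 0, 0, 0, 0], [0.7, 0.0008, 0, -0.01, 0], [0.7, 0.0007, 0, -0.009, 0], [0.7, 0, 0, 0, 0], [0.7, 0, 0, 0, 0]],
], force=60)

```text
clock: 5.08
eef_pos: [0.416, 0.1893, 0.0082]
eef_rot: [[0.328, -0.01, -0.945], [0.945, 0.003, 0.328], [-0.0, -1.0, 0.01]]
contact_force: [-1.1, 0.4, 0.6]
grip_width: 0.698
```

Call:
move_arm([
  [[0.2, 0, 0, 0, 0], [0.2, 0, 0, 0, 0], [0.2, 0, 0, 0, 0], [0.2, 0, 0, 0, 0], [0.2, 0, 0, 0, 0]],
], force=60)

```text
clock: 5.5
eef_pos: [0.4166, 0.1893, 0.009]
eef_rot: [[0.328, -0.009, -0.945], [0.945, 0.005, 0.328], [0.002, -1.0, 0.01]]
contact_force: [-1.3, 1.2, 5.2]
grip_width: 0.383
```

```bash
python3 - <<'E'
from h import *
crop(camera("side"),210,120,100,120,5,"pics/p3.png"); s=sense();print(s["eef_pos"],s["contact_force"],s["grip_width"])
E
```

```text
[0.41653866 0.18931928 0.00900585] [-8.90660865e-01  6.24052147e-04  5.75857796e+00] 0.3898404308922181
```

View pics/p3.png

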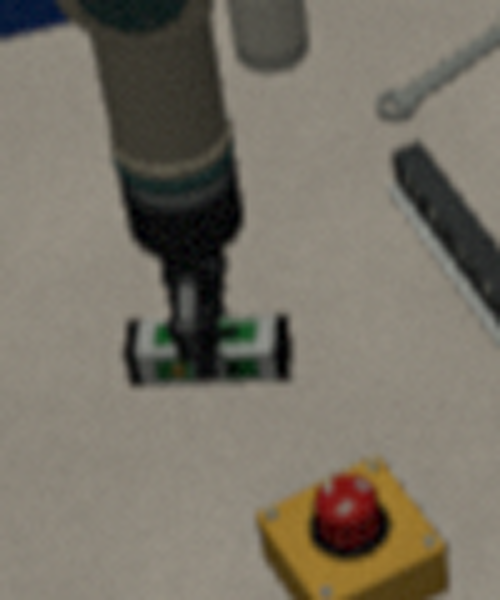

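Call:
move_arm([
  [[0.2, 0, 0, 0.03, 0], [0.2, 0, 0, 0.03, 0], [0.2, 0, 0, 0.03, 0], [0.2, 0, 0, 0.02, 0], [0.2, 0.024, 0.009, 0, 6.6], [0.2, 0.024, 0.009, 0, 6.6], [0.2, 0.024, 0.009, 0, 6.6], [0.2, 0.024, 0.009, 0, 6.6], [0.2, 0.024, 0.009, 0, 0], [0.2, 0.024, 0.009, 0, 0]],
])

```text
clock: 6.38
eef_pos: [0.5612, 0.2432, 0.1183]
eef_rot: [[-0.126, -0.011, -0.992], [0.992, -0.001, -0.126], [0.001, -1.0, 0.011]]
contact_force: [0.2, -0.6, -1.3]
grip_width: 0.385
```

Call:
move_arm([
  [[0.2, 0.024, 0.009, 0, 0], [0.2, 0.0225, 0.01, 0, 0], [0.2, 0, 0, 0, 0], [0.2, 0, 0, 0, 0]],
])

```text
clock: 6.72
eef_pos: [0.6071, 0.262, 0.1176]
eef_rot: [[-0.126, -0.011, -0.992], [0.992, -0.001, -0.126], [-0.0, -1.0, 0.011]]
contact_force: [-1.0, -0.7, -1.6]
grip_width: 0.383
```

```bash
python3 - <<'E'
from h import *
crop(camera("side"),250,100,140,120,5,"pics/p4.png"); crop(camera("top"),215,145,140,100,5,"pics/p4t.png");s=sense();print(s["eef_pos"],s["contact_force"],s["grip_width"],np.degrees(np.arctan2(s["eef_rot"][1][0],s["eef_rot"][0][0])))
E
```

```text
[0.60547678 0.26136025 0.11770479] [-0.54788078  0.30792991 -1.78530773] 0.386310981508689 97.22971408296364
```

View pics/p4.png

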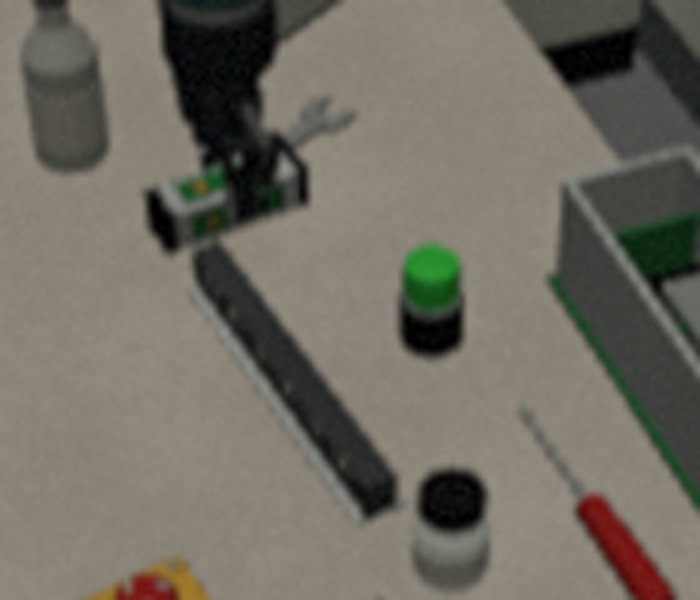

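View pics/p4t.png

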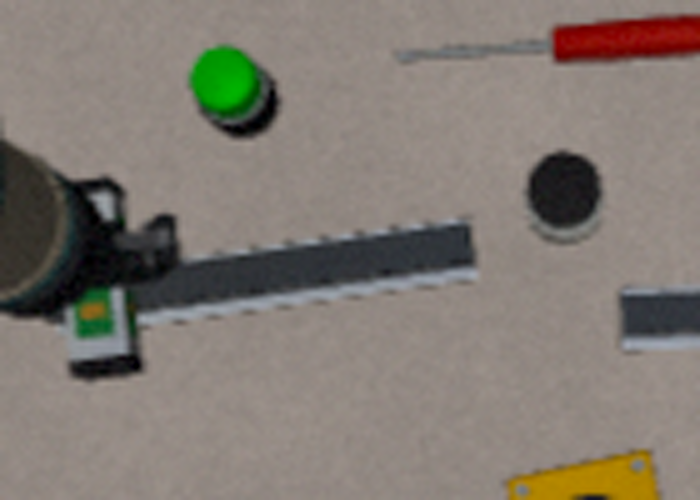

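```bash
python3 - <<'E'
from h import *
print(seg("top",(105,365),(95,182),.1427,215,145,5))
print(seg("side",(160,195),(288,150),.1427,250,100,5))
E
```

```text
(array([0.6077, 0.256 ]), 4.1, 0.1042)
(array([0.608 , 0.2662]), 7.2, 0.0977)
```

Call:
move_arm([
  [[0.2, 0.001, 0.001, -0.02, 0], [0.2, 0, 0, -0.02, 0], [0.2, 0, 0, -0.015, 0], [0.2, 0, 0, -0.01, 0], [0.2, 0, 0, -0.005, 0], [0.2, 0, 0, 0, 0], [0.2, 0, 0, 0, 0]],
])

```text
clock: 7.4
eef_pos: [0.6081, 0.2631, 0.0489]
eef_rot: [[-0.126, -0.01, -0.992], [0.992, -0.0, -0.126], [0.001, -1.0, 0.01]]
contact_force: [0.4, -0.5, -2.0]
grip_width: 0.388
```

Call:
move_arm([
  [[0.2, 0, 0, -0.003, 0], [0.2, 0, 0, -0.002, 0], [0.2, 0, 0, 0, 0], [0.2, 0, 0, 0, 0]],
])

```text
clock: 7.73
eef_pos: [0.6087, 0.2634, 0.0441]
eef_rot: [[-0.126, -0.008, -0.992], [0.992, 0.0, -0.126], [0.001, -1.0, 0.008]]
contact_force: [-0.0, 0.1, 0.9]
grip_width: 0.387
```

```bash
python3 - <<'E'
from h import *
crop(camera("side"),250,100,140,120,5,"pics/p5.png"); s=sense();print(s["eef_pos"],s["contact_force"],s["grip_width"])
E
```

```text
[0.60870694 0.26344483 0.04416029] [0.39621026 0.18064515 1.47759718] 0.38295128781748394
```

View pics/p5.png

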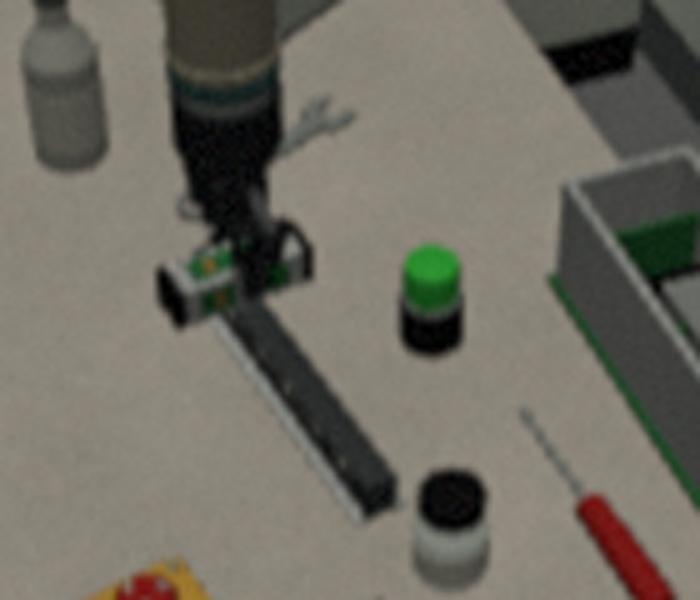

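Call:
move_arm([
  [[0.2, 0, 0, -0.001, 0], [0.2, 0, 0, 0, 0], [0.45, 0, 0, 0, 0], [0.6, 0, 0, 0, 0], [0.6, 0, 0, 0, 0], [0.6, 0, 0, 0.02, 0], [0.6, 0, 0, 0.03, 0], [0.6, 0, 0, 0.035, 0]],
])

```text
clock: 8.45
eef_pos: [0.6063, 0.2626, 0.1261]
eef_rot: [[-0.126, -0.014, -0.992], [0.992, -0.003, -0.126], [-0.001, -1.0, 0.015]]
contact_force: [1.0, 0.7, 0.4]
grip_width: 0.6
```

```bash
python3 - <<'E'
from h import *
crop(camera("side"),250,100,140,120,5,"pics/p6.png");crop(camera("top"),215,145,220,148,3.6,"pics/p6t.png"); s=sense();print(s["eef_pos"],s["contact_force"],s["grip_width"])
E
```

```text
[0.61195634 0.26397166 0.13295984] [0.33429494 0.82751815 0.74366863] 0.596596187996903
```

View pics/p6.png

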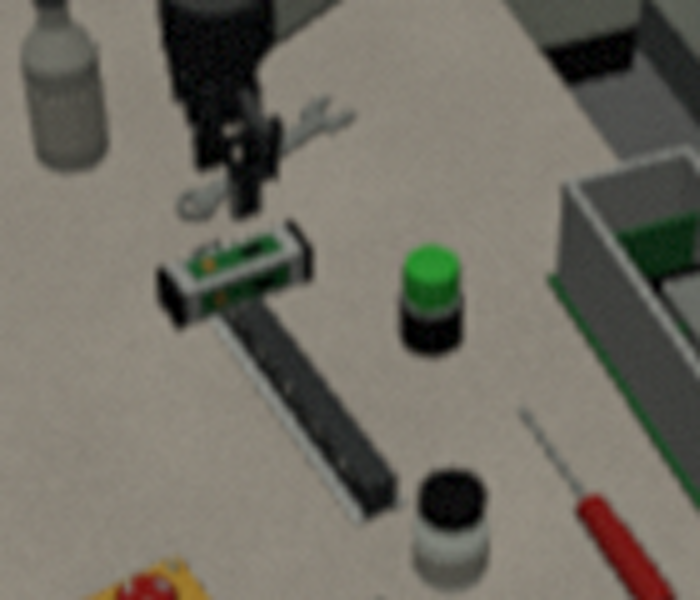

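View pics/p6t.png

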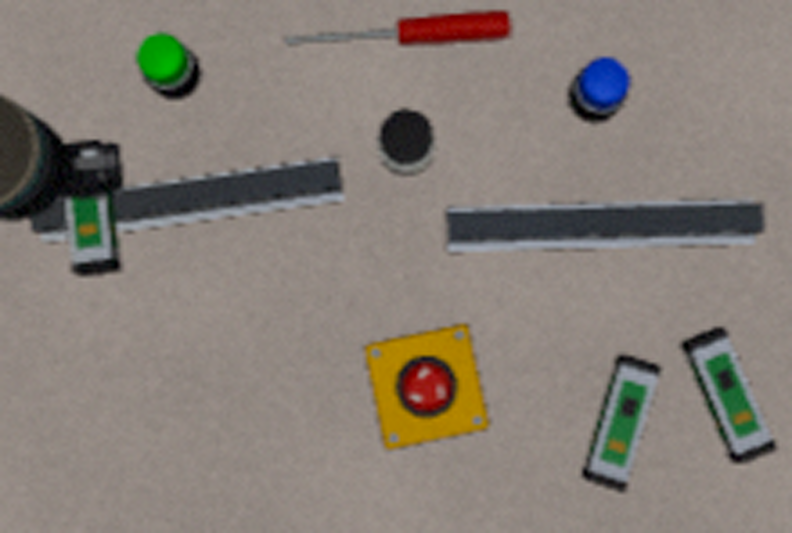

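Call:
move_arm([
  [[0.6, 0, 0, 0.015, 0], [0.6, -0.0154, -0.0373, 0, -6.4], [0.6, -0.0154, -0.0373, 0, -6.4], [0.6, -0.0154, -0.0373, 0, -6.4], [0.6, -0.0154, -0.0373, 0, -6.5], [0.6, -0.0154, -0.0373, 0, 0], [0.6, -0.0154, -0.0373, 0, 0], [0.6, -0.0154, -0.0373, 0, 0], [0.6, -0.0154, -0.0373, 0, 0], [0.6, -0.0154, -0.0373, 0, 0]],
])

```text
clock: 9.38
eef_pos: [0.4682, -0.0739, 0.1421]
eef_rot: [[0.316, -0.01, -0.949], [0.949, 0.004, 0.316], [0.001, -1.0, 0.01]]
contact_force: [0.6, -1.0, 0.2]
grip_width: 0.599
```

Call:
move_arm([
  [[0.65, -0.0154, -0.0373, 0, 0], [0.65, -0.0154, -0.0373, 0, 0], [0.65, -0.0154, -0.0373, 0, 0], [0.65, 0, 0, 0, 0], [0.65, 0, 0, 0, 0]],
])

```text
clock: 9.8
eef_pos: [0.4218, -0.1872, 0.1424]
eef_rot: [[0.323, -0.01, -0.946], [0.946, 0.003, 0.323], [-0.0, -1.0, 0.01]]
contact_force: [0.8, 0.7, 0.1]
grip_width: 0.653
```

```bash
cat >> h.py <<'E'
def st():
    s=sense();print(round(s["clock"],2),np.round(s["eef_pos"],4),np.round(s["contact_force"],1),round(float(s["grip_width"]),3),"jaw",round(float(np.degrees(np.arctan2(s["eef_rot"][1][0],s["eef_rot"][0][0]))),1))
E
python3 - <<'E'
from h import *
crop(camera("side"),225,140,170,185,3.2,"pics/p7.png");crop(camera("top"),215,145,220,148,3.6,"pics/p7t.png"); st()
E
```

```text
9.9 [ 0.4233 -0.1837  0.1421] [ 1.3  0.4 -0.3] 0.649 jaw 71.6
```

View pics/p7.png

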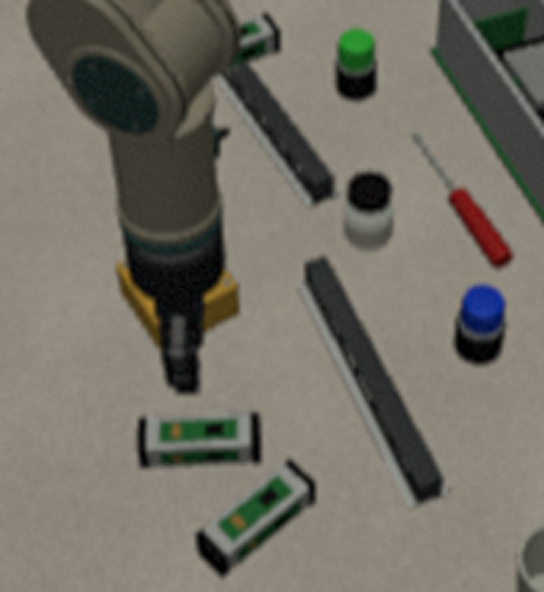

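View pics/p7t.png

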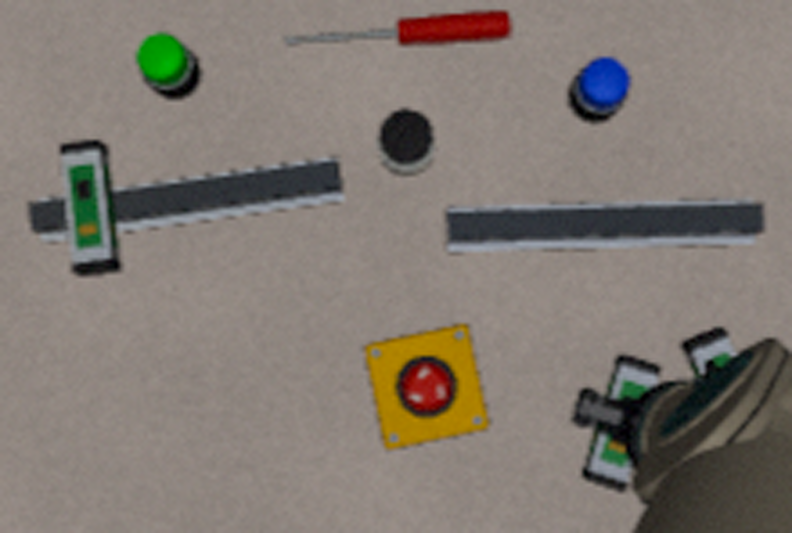

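Call:
move_arm([
  [[0.65, 0, 0, -0.022, 0], [0.65, 0, 0, -0.022, 0], [0.65, 0, 0, -0.022, 0], [0.65, 0, 0, -0.022, 0], [0.65, 0, 0, -0.02, 0], [0.65, 0, 0, -0.014, 0], [0.65, 0, 0, -0.01, 0], [0.65, 0, 0, 0, 0], [0.65, 0, 0, 0, 0]],
])

```text
clock: 10.65
eef_pos: [0.4235, -0.1827, 0.0099]
eef_rot: [[0.314, -0.01, -0.949], [0.95, 0.005, 0.314], [0.002, -1.0, 0.011]]
contact_force: [-0.7, -0.4, 1.1]
grip_width: 0.654
```

Call:
move_arm([
  [[0.3, 0, 0, -0.001, 0], [0.2, 0, 0, 0, 0], [0.2, 0, 0, 0, 0], [0.2, 0, 0, 0, 0], [0.2, 0, 0, 0, 0], [0.2, 0, 0, 0.02, 0], [0.2, 0, 0, 0.03, 0], [0.2, 0, 0, 0.03, 0], [0.2, 0, 0, 0.03, 0], [0.2, 0, 0, 0, 0]],
])

```text
clock: 11.48
eef_pos: [0.4256, -0.1857, 0.1236]
eef_rot: [[0.316, -0.002, -0.949], [0.949, 0.001, 0.316], [0.0, -1.0, 0.002]]
contact_force: [0.4, -0.0, -2.0]
grip_width: 0.392
```

```bash
python3 - <<'E'
from h import *
crop(camera("side"),225,140,170,185,3.2,"pics/p8.png"); st()
E
```

```text
11.53 [ 0.4249 -0.1849  0.1216] [-0.1  0.3 -2.2] 0.382 jaw 71.6
```

View pics/p8.png

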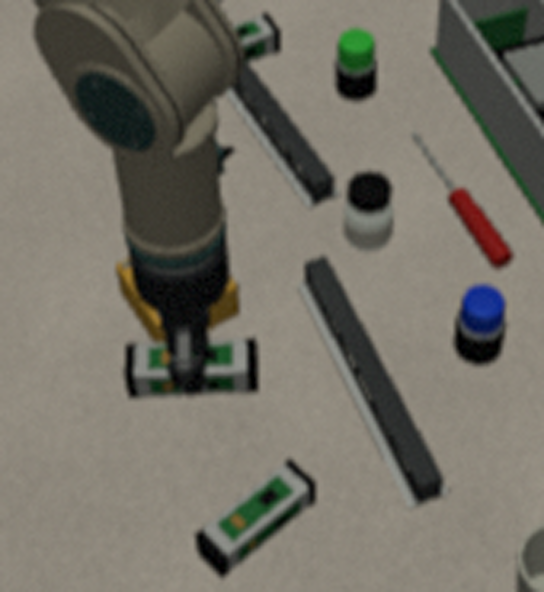

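Call:
move_arm([
  [[0.2, 0.0176, 0.0335, 0, 0], [0.2, 0.0176, 0.0335, 0, 6.5], [0.2, 0.0176, 0.0335, 0, 6.5], [0.2, 0.0176, 0.0335, 0, 6.5], [0.2, 0.0176, 0.0335, 0, 6.4], [0.2, 0.0176, 0.0335, 0, 0], [0.2, 0.0176, 0.0335, 0, 0], [0.2, 0.0176, 0.0335, 0, 0], [0.2, 0.0176, 0.0335, 0, 0], [0.2, 0.0176, 0.0335, 0, 0]],
])

```text
clock: 12.37
eef_pos: [0.5985, 0.1526, 0.1174]
eef_rot: [[-0.13, -0.013, -0.991], [0.991, -0.0, -0.13], [0.001, -1.0, 0.013]]
contact_force: [0.9, -0.2, -1.9]
grip_width: 0.384
```

Call:
move_arm([
  [[0.2, 0.0176, 0.0335, 0, 0], [0.2, 0, 0, 0, 0], [0.2, 0, 0, -0.02, 0], [0.2, 0, 0, -0.02, 0], [0.2, 0, 0, -0.015, 0], [0.2, 0, 0, -0.01, 0], [0.2, 0, 0, 0, 0], [0.2, 0, 0, 0, 0]],
])

```text
clock: 13.03
eef_pos: [0.6161, 0.1837, 0.0533]
eef_rot: [[-0.129, -0.012, -0.992], [0.992, -0.001, -0.129], [0.001, -1.0, 0.012]]
contact_force: [-0.1, -0.1, -2.0]
grip_width: 0.385
```

```bash
python3 - <<'E'
from h import *
crop(camera("side"),250,100,140,120,5,"pics/p9.png");crop(camera("top"),215,145,140,100,5,"pics/p9t.png"); st()
E
```

```text
13.13 [0.6174 0.184  0.055 ] [-0.7  0.5 -1.8] 0.384 jaw 97.4
```

View pics/p9.png

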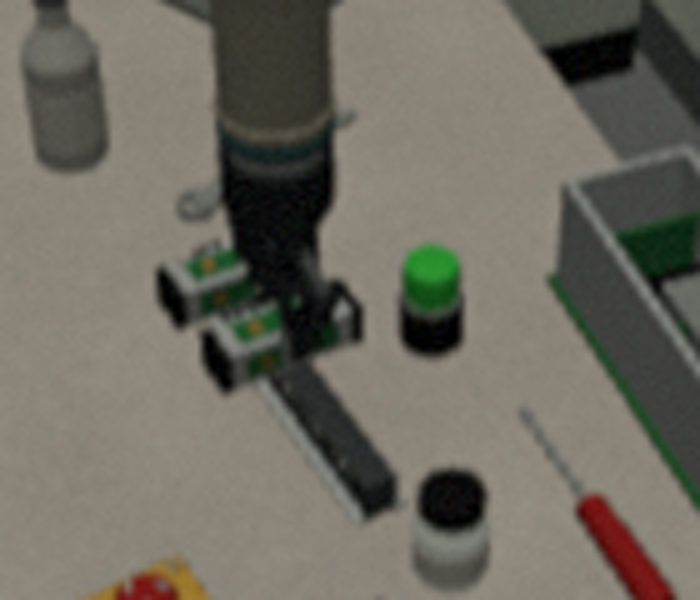

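View pics/p9t.png

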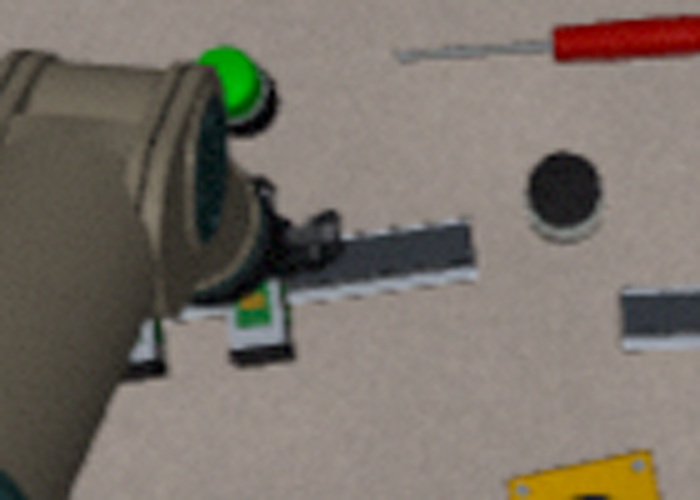

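Call:
move_arm([
  [[0.2, 0.001, 0, -0.005, 0], [0.2, 0, 0, -0.004, 0], [0.2, 0, 0, -0.002, 0], [0.2, 0, 0, 0, 0], [0.2, 0, 0, 0, 0]],
])

```text
clock: 13.55
eef_pos: [0.6185, 0.1843, 0.0452]
eef_rot: [[-0.13, -0.008, -0.991], [0.992, 0.001, -0.13], [0.002, -1.0, 0.008]]
contact_force: [-2.7, 0.6, 8.8]
grip_width: 0.385
```

Call:
move_arm([
  [[0.45, 0, 0, 0, 0], [0.58, 0, 0, 0, 0], [0.58, 0, 0, 0, 0], [0.58, 0, 0, 0.02, 0], [0.58, 0, 0, 0.03, 0], [0.58, 0, 0, 0.03, 0], [0.58, 0, 0, 0.02, 0], [0.58, -0.02, -0.035, 0, 0], [0.58, -0.02, -0.035, 0, 0], [0.58, -0.02, -0.035, 0, 0]],
])

```text
clock: 14.38
eef_pos: [0.5572, 0.0785, 0.1437]
eef_rot: [[-0.132, -0.009, -0.991], [0.991, -0.001, -0.132], [0.0, -1.0, 0.009]]
contact_force: [1.2, -0.8, -0.5]
grip_width: 0.58
```

```bash
python3 - <<'E'
from h import *
crop(camera("side"),225,100,170,185,3.2,"pics/p10.png");crop(camera("top"),215,145,220,148,3.6,"pics/p10t.png"); st()
E
```

```text
14.48 [0.5541 0.0713 0.1439] [ 0.4 -0.3 -0.7] 0.579 jaw 96.9
```

View pics/p10.png

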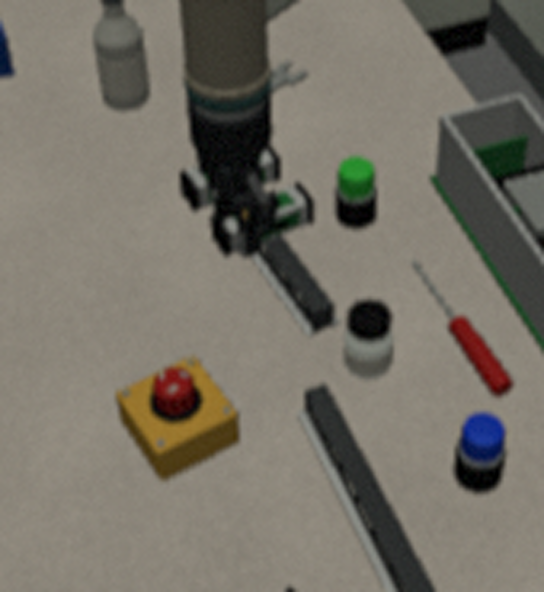

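View pics/p10t.png

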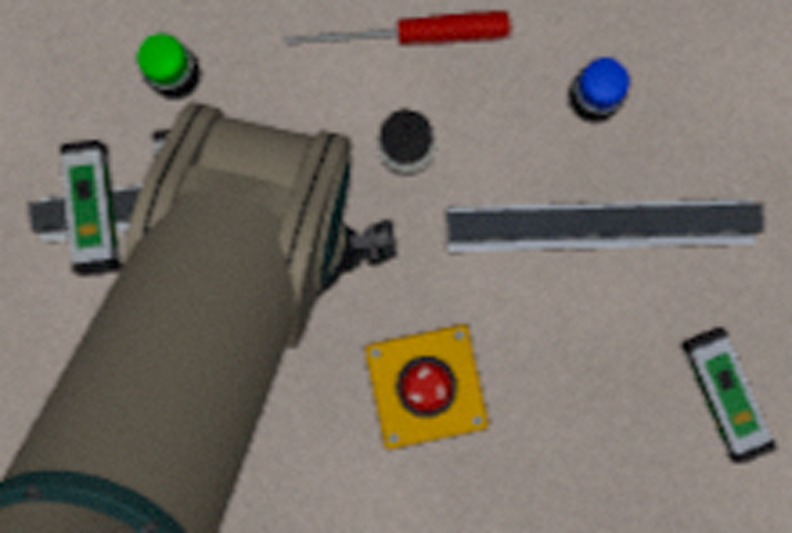

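Call:
move_arm([
  [[0.65, -0.011, -0.035, 0, 0], [0.65, -0.011, -0.035, 0, 6.8], [0.65, -0.011, -0.035, 0, 6.8], [0.65, -0.011, -0.035, 0, 0], [0.65, -0.011, -0.035, 0, 0], [0.65, -0.011, -0.035, 0, 0], [0.65, -0.011, -0.035, 0, 0], [0.65, -0.011, -0.035, 0, 0], [0.65, -0.011, -0.035, 0, 0], [0.65, -0.011, -0.035, 0, 0]],
])

```text
clock: 15.32
eef_pos: [0.4472, -0.2725, 0.1434]
eef_rot: [[-0.359, -0.009, -0.933], [0.933, -0.003, -0.359], [0.001, -1.0, 0.01]]
contact_force: [1.2, -0.4, 0.4]
grip_width: 0.649
```

Call:
move_arm([
  [[0.65, 0, 0, 0, 0], [0.65, 0, 0, 0, 0], [0.65, 0, 0, 0, 0]],
])

```text
clock: 15.57
eef_pos: [0.4479, -0.2704, 0.1432]
eef_rot: [[-0.359, -0.01, -0.933], [0.933, -0.002, -0.359], [0.002, -1.0, 0.01]]
contact_force: [0.4, -0.1, -0.3]
grip_width: 0.651
```

```bash
python3 - <<'E'
from h import *
crop(camera("side"),225,140,170,185,3.2,"pics/p11.png");crop(camera("top"),215,145,220,148,3.6,"pics/p11t.png"); st()
E
```

```text
15.67 [ 0.4485 -0.2692  0.1432] [ 0.  -0.4  0.1] 0.65 jaw 111.2
```

View pics/p11.png

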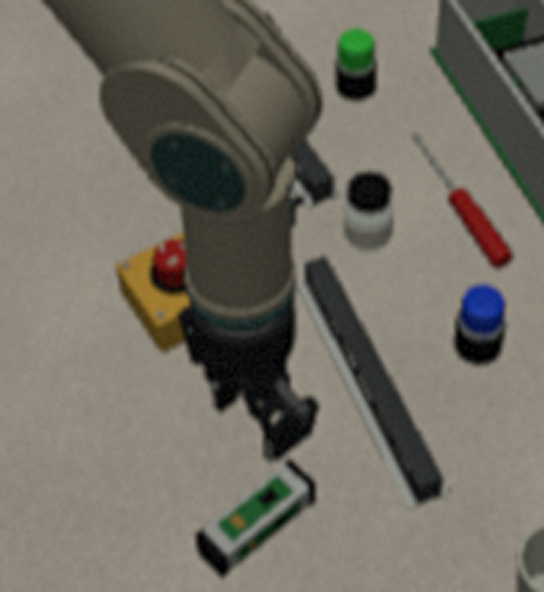

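View pics/p11t.png

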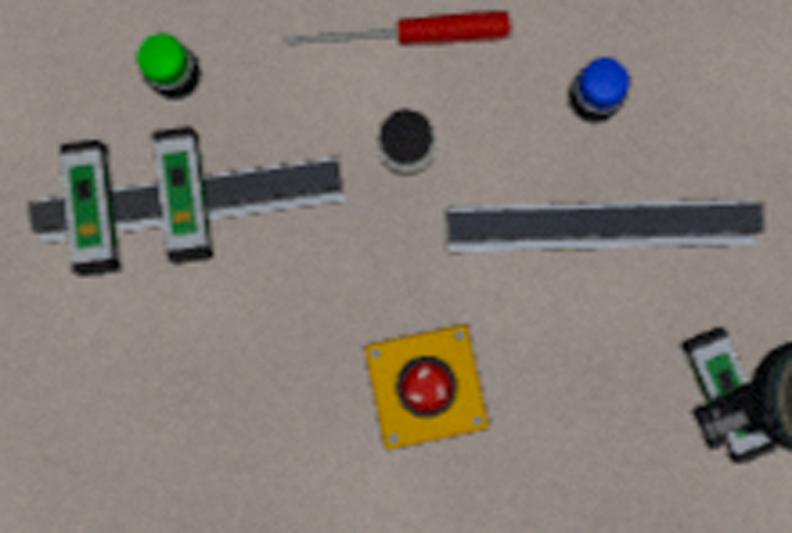

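Call:
move_arm([
  [[0.65, -0.0025, -0.006, -0.015, 0], [0.65, 0, 0, -0.022, 0], [0.65, 0, 0, -0.022, 0], [0.65, 0, 0, -0.022, 0], [0.65, 0, 0, -0.022, 0], [0.65, 0, 0, -0.018, 0], [0.65, 0, 0, -0.014, 0], [0.65, 0, 0, 0, 0], [0.65, 0, 0, 0, 0]],
])

```text
clock: 16.42
eef_pos: [0.4455, -0.2754, 0.008]
eef_rot: [[-0.361, -0.011, -0.932], [0.932, -0.002, -0.361], [0.002, -1.0, 0.011]]
contact_force: [-0.4, -1.2, 0.4]
grip_width: 0.653
```

Call:
move_arm([
  [[0.3, 0, 0, 0, 0], [0.2, 0, 0, 0, 0], [0.2, 0, 0, 0, 0], [0.2, 0, 0, 0, 0], [0.2, 0, 0, 0, 0], [0.2, 0, 0, 0.02, 0], [0.2, 0, 0, 0.03, 0], [0.2, 0, 0, 0.03, 0], [0.2, 0, 0, 0.03, 0], [0.2, 0, 0, 0, 0]],
])

```text
clock: 17.25
eef_pos: [0.448, -0.2789, 0.1235]
eef_rot: [[-0.359, -0.002, -0.933], [0.933, -0.008, -0.359], [-0.007, -1.0, 0.004]]
contact_force: [0.4, -0.1, -2.1]
grip_width: 0.389
```

```bash
python3 - <<'E'
from h import *
crop(camera("side"),225,140,170,185,3.2,"pics/p12.png"); st()
E
```

```text
17.3 [ 0.4471 -0.278   0.1213] [ 1.1  0.7 -2.4] 0.387 jaw 111.1
```

View pics/p12.png

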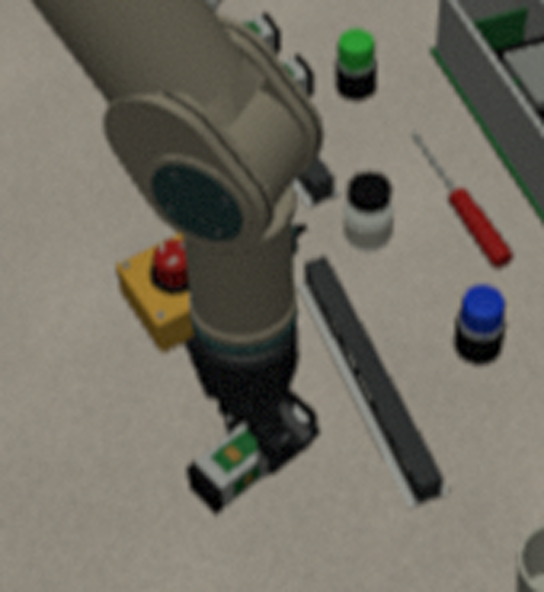

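Call:
move_arm([
  [[0.2, 0.0166, 0.0347, 0, 0], [0.2, 0.0166, 0.0347, 0, -6.8], [0.2, 0.0166, 0.0347, 0, -6.8], [0.2, 0.0166, 0.0347, 0, 0], [0.2, 0.0166, 0.0347, 0, 0], [0.2, 0.0166, 0.0347, 0, 0], [0.2, 0.0166, 0.0347, 0, 0], [0.2, 0.0166, 0.0347, 0, 0], [0.2, 0.0166, 0.0347, 0, 0], [0.2, 0.0166, 0.0347, 0, 0]],
])

```text
clock: 18.13
eef_pos: [0.6107, 0.0722, 0.1169]
eef_rot: [[-0.13, -0.013, -0.991], [0.992, -0.001, -0.13], [0.001, -1.0, 0.013]]
contact_force: [0.3, 0.5, -0.6]
grip_width: 0.382
```

Call:
move_arm([
  [[0.2, 0.0166, 0.0347, 0, 0], [0.2, 0, 0, 0, 0], [0.2, 0, 0, -0.02, 0], [0.2, 0, 0, -0.02, 0], [0.2, 0, 0, -0.015, 0], [0.2, 0, 0, -0.01, 0], [0.2, 0, 0, 0, 0], [0.2, 0, 0, 0, 0]],
])

```text
clock: 18.8
eef_pos: [0.6272, 0.1044, 0.0526]
eef_rot: [[-0.129, -0.012, -0.992], [0.992, -0.001, -0.129], [0.001, -1.0, 0.012]]
contact_force: [0.4, 0.1, -1.2]
grip_width: 0.39
```

```bash
python3 - <<'E'
from h import *
crop(camera("side"),250,100,140,120,5,"pics/p13.png");crop(camera("top"),215,145,140,100,5,"pics/p13t.png"); st()
E
```

```text
18.9 [0.6285 0.1045 0.0541] [-0.1 -1.  -1.8] 0.388 jaw 97.4
```

View pics/p13.png

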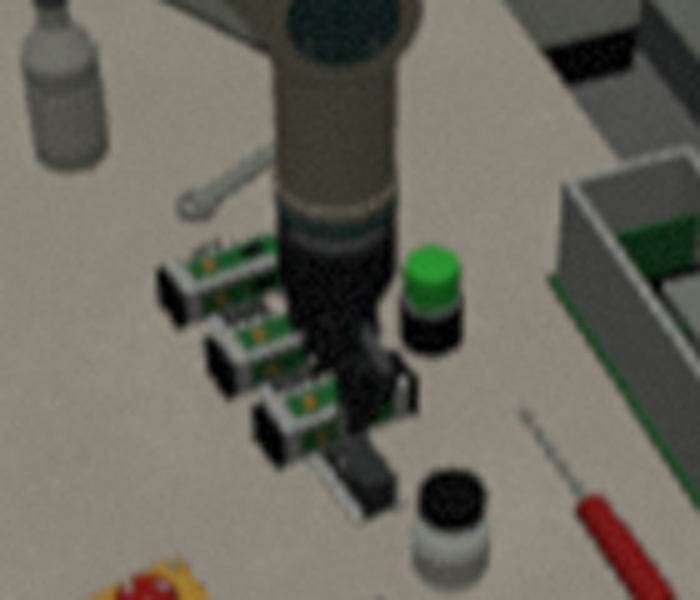

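View pics/p13t.png

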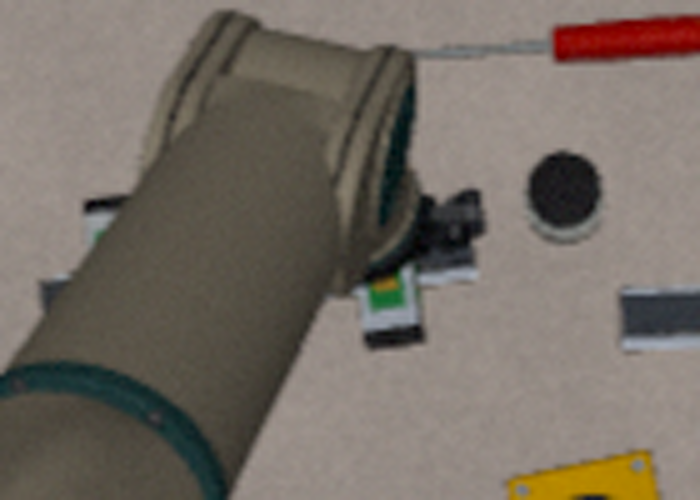

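Call:
move_arm([
  [[0.2, 0.002, 0, -0.005, 0], [0.2, 0.001, 0, -0.004, 0], [0.2, 0, 0, -0.001, 0], [0.2, 0, 0, 0, 0], [0.2, 0, 0, 0, 0]],
])

```text
clock: 19.32
eef_pos: [0.6321, 0.105, 0.0447]
eef_rot: [[-0.13, -0.008, -0.991], [0.992, 0.0, -0.13], [0.001, -1.0, 0.008]]
contact_force: [-0.4, 0.2, 5.3]
grip_width: 0.383
```

Call:
move_arm([
  [[0.45, 0, 0, 0, 0], [0.58, 0, 0, 0, 0], [0.58, 0, 0, 0, 0], [0.58, 0, 0, 0.02, 0], [0.58, 0, 0, 0.03, 0], [0.58, 0, 0, 0.03, 0], [0.58, 0, 0, 0.02, 0], [0.58, -0.032, -0.024, 0, 0], [0.58, -0.032, -0.024, 0, 0], [0.58, -0.032, -0.024, 0, 0]],
])

```text
clock: 20.15
eef_pos: [0.5339, 0.0323, 0.1437]
eef_rot: [[-0.131, -0.009, -0.991], [0.991, -0.001, -0.131], [0.0, -1.0, 0.009]]
contact_force: [-0.3, -0.6, -0.5]
grip_width: 0.58
```

Call:
move_arm([
  [[0.7, -0.032, -0.022, 0, 0], [0.7, -0.032, -0.022, 0, 0], [0.7, 0, 0, 0, 0], [0.7, 0, 0, 0, 0]],
])

```text
clock: 20.48
eef_pos: [0.4692, -0.0125, 0.1438]
eef_rot: [[-0.126, -0.011, -0.992], [0.992, -0.0, -0.126], [0.001, -1.0, 0.011]]
contact_force: [2.3, 0.8, 0.3]
grip_width: 0.695
```

```bash
python3 - <<'E'
from h import *
crop(camera("side"),225,140,170,185,3.2,"pics/p14.png");crop(camera("top"),215,145,220,148,3.6,"pics/p14t.png"); st()
E
```

```text
20.58 [ 0.4721 -0.0109  0.1437] [ 0.8 -0.2  0.1] 0.703 jaw 97.5
```

View pics/p14.png

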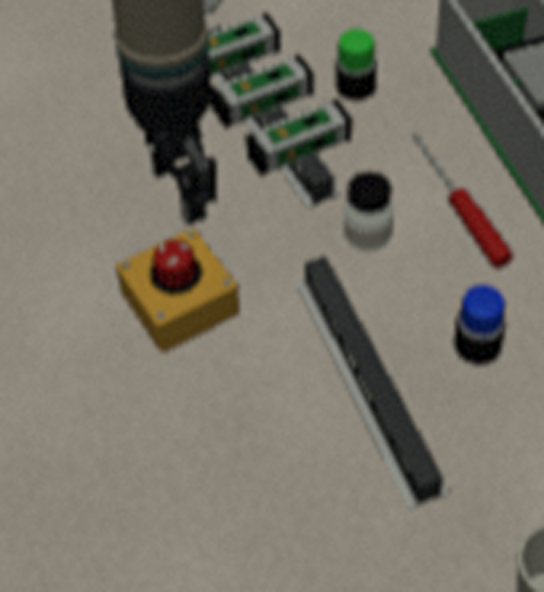

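View pics/p14t.png

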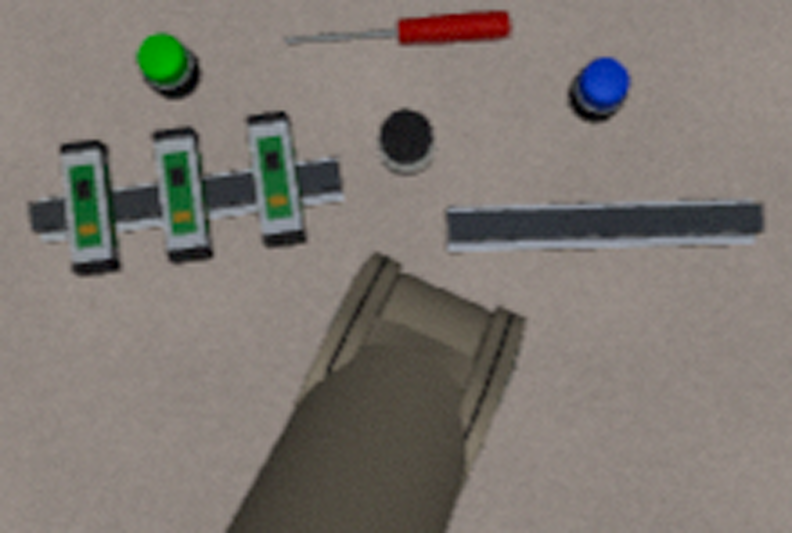

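Call:
move_arm([
  [[0.7, -0.0125, -0.0075, 0, 0], [0.7, 0, 0, 0, 0], [0.7, 0, 0, -0.02, 0], [0.7, 0, 0, -0.02, 0], [0.7, 0, 0, -0.02, 0], [0.7, 0, 0, -0.017, 0], [0.7, 0, 0, -0.008, 0], [0.7, 0, 0, 0, 0], [0.7, 0, 0, 0, 0]],
])

```text
clock: 21.33
eef_pos: [0.459, -0.0185, 0.0583]
eef_rot: [[-0.13, -0.01, -0.991], [0.991, -0.0, -0.13], [0.001, -1.0, 0.01]]
contact_force: [0.5, 0.4, 1.0]
grip_width: 0.703
```

```bash
python3 - <<'E'
from h import *
crop(camera("side"),225,160,100,100,5.5,"pics/p15.png"); st()
E
```

```text
21.38 [ 0.4593 -0.0186  0.0588] [-0.3  0.1 -0. ] 0.703 jaw 97.5
```

View pics/p15.png

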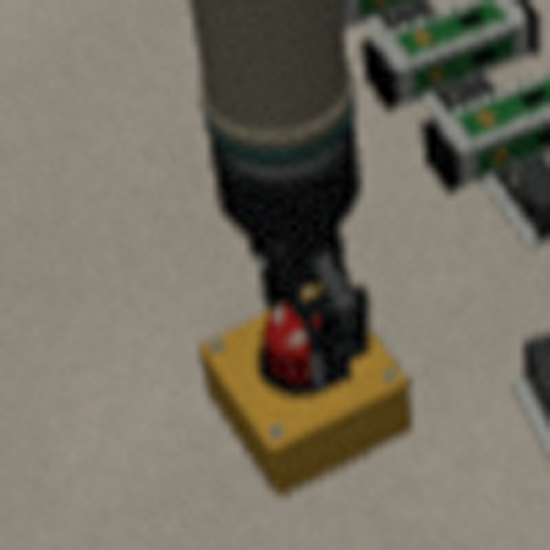

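```bash
python3 - <<'E'
from h import *
f=lambda p:((np.array(proj("side",p))-[225,160])*5.5).round()
T=np.array([.4593,-.0186,.0588]);j=np.array([-.13,.99,0])
print("tip-",f(T-j*.037),"cap top",f([.459,-.0186,.084]),"cap base",f([.459,-.0186,.052]))
E
```

```text
tip- [332. 388.] cap top [299. 314.] cap base [304. 350.]
```

Call:
move_arm([
  [[0.4, 0, 0, 0, 0], [0.3, 0, 0, 0, 0], [0.3, 0, 0, 0, 0], [0.3, 0, 0, 0, 0], [0.3, 0, 0, 0, 0]],
], force=40)

```text
clock: 21.8
eef_pos: [0.4594, -0.0194, 0.0596]
eef_rot: [[-0.129, -0.007, -0.992], [0.992, -0.001, -0.129], [-0.0, -1.0, 0.007]]
contact_force: [-0.6, -2.6, 6.4]
grip_width: 0.457
```

Call:
move_arm([
  [[0.3, 0, 0, 0.001, -6], [0.3, 0, 0, 0.001, -6], [0.3, 0, 0, 0.001, -6], [0.3, 0, 0, 0.001, -6], [0.3, 0, 0, 0.001, -6]],
])

```text
clock: 22.22
eef_pos: [0.4591, -0.0218, 0.0643]
eef_rot: [[0.39, -0.006, -0.921], [0.921, 0.0, 0.39], [-0.002, -1.0, 0.006]]
contact_force: [-1.3, -8.2, 1.2]
grip_width: 0.455
```

```bash
python3 - <<'E'
from h import *
crop(camera("side"),225,160,100,100,5.5,"pics/p16.png"); st(); print(sense()["wrist_torque"])
E
```

```text
22.27 [ 0.4591 -0.0219  0.0644] [-0.1 -6.5  2.5] 0.454 jaw 66.8
[-1.22239352  0.00560555  0.21995089]
```

View pics/p16.png

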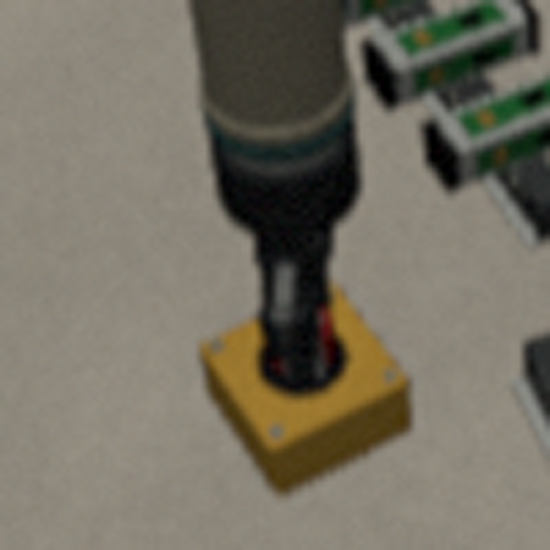

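Call:
move_arm([
  [[0.3, 0, -0.001, 0.001, -6], [0.3, 0, -0.001, 0.001, -6], [0.3, 0, 0, 0.001, -6], [0.3, 0, 0, 0.001, -6], [0.3, 0, 0, 0, 0], [0.3, 0, 0, 0, 0]],
])

```text
clock: 22.77
eef_pos: [0.4581, -0.0236, 0.0678]
eef_rot: [[0.725, -0.006, -0.689], [0.689, 0.002, 0.725], [-0.002, -1.0, 0.006]]
contact_force: [-2.4, -7.6, -1.7]
grip_width: 0.452
```

```bash
python3 - <<'E'
from h import *
crop(camera("side"),225,160,100,100,5.5,"pics/p17.png"); st(); print(sense()["wrist_torque"])
E
```

```text
22.82 [ 0.4581 -0.0236  0.0678] [-2.2 -7.3 -1.9] 0.455 jaw 43.6
[-1.60322463  0.3838516   0.83644164]
```

View pics/p17.png

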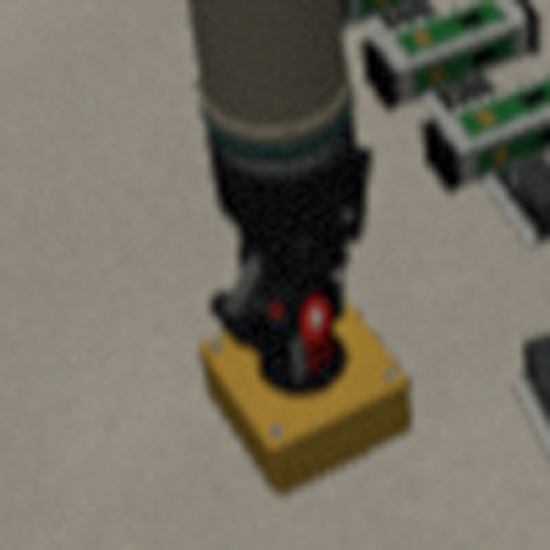

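Call:
move_arm([
  [[0.3, 0, 0, 0.0005, -4], [0.3, 0, 0, 0, 0], [0.3, 0, 0, 0, 0]],
])

```text
clock: 23.07
eef_pos: [0.4576, -0.0238, 0.0681]
eef_rot: [[0.771, -0.006, -0.636], [0.636, 0.003, 0.771], [-0.003, -1.0, 0.006]]
contact_force: [-2.7, -7.5, -3.9]
grip_width: 0.455
```

```bash
python3 - <<'E'
from h import *
st(); print(sense()["wrist_torque"])
E
```

```text
23.07 [ 0.4576 -0.0238  0.0681] [-2.7 -7.5 -3.9] 0.455 jaw 39.5
[-1.74097526  0.56072896  0.68840477]
```

Call:
move_arm([
  [[0.75, 0, 0, 0, 0], [0.75, 0, 0, 0, 0], [0.75, 0, 0, 0, 0], [0.75, 0, 0, 0.025, 0], [0.75, 0, 0, 0.03, 0], [0.4, 0, 0, 0.03, 0], [0, 0, 0, 0, 0], [0, 0, 0, 0, 0], [0, 0, 0, 0, 0], [0, 0, 0, 0, 0]],
])

```text
clock: 23.9
eef_pos: [0.4577, -0.0201, 0.1522]
eef_rot: [[0.772, -0.007, -0.636], [0.636, 0.009, 0.772], [-0.0, -1.0, 0.012]]
contact_force: [-0.2, -0.0, -0.4]
grip_width: 0.039
```

```bash
python3 - <<'E'
from h import *
im=camera("side");crop(im,225,160,100,100,5.5,"pics/p18.png"); crop(im,225,100,170,185,3.2,"pics/p18b.png"); st()
E
```

```text
23.95 [ 0.4577 -0.0203  0.1521] [0.4 0.  0.5] 0.006 jaw 39.5
```

View pics/p18.png

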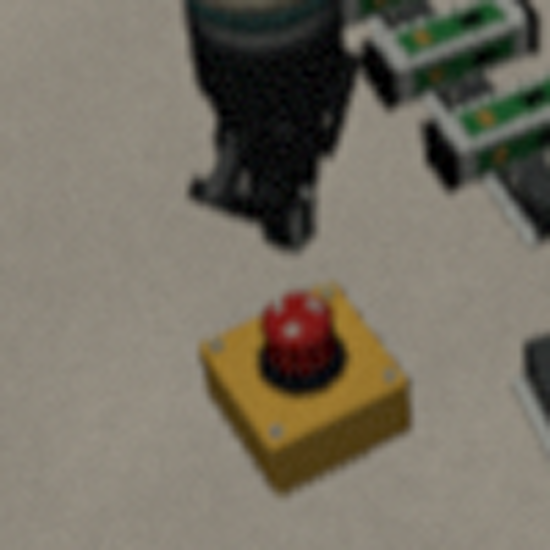

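View pics/p18b.png

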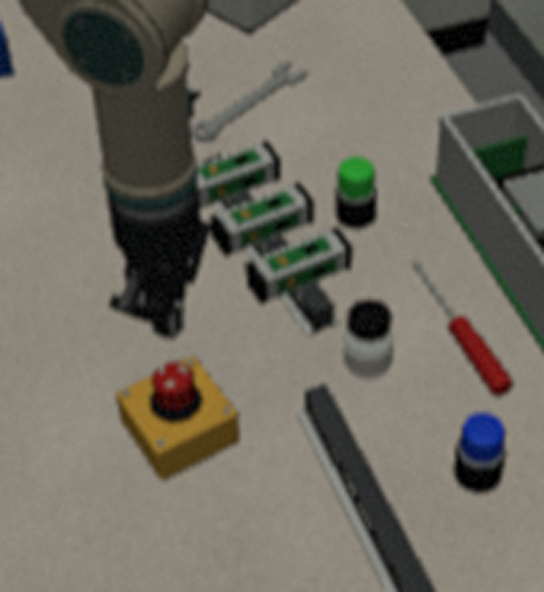

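```bash
python3 - <<'E'
from h import *
a=cv2.imread("pics/side0.png");a=cv2.resize(a[200:240,260:305],None,fx=5,fy=5,interpolation=cv2.INTER_CUBIC)
b=camera("side");b=cv2.resize(b[200:240,260:305],None,fx=5,fy=5,interpolation=cv2.INTER_CUBIC)
# stop-in image p14 crop (225,140,k3.2)
c=cv2.imread("pics/p14.png");c=c[int(60*3.2):int(100*3.2),int(35*3.2):int(80*3.2)];c=cv2.resize(c,(225,200))
cv2.imwrite("pics/p19.png",np.hstack([a,c,b]))
E
```

```text
(no output)
```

View pics/p19.png

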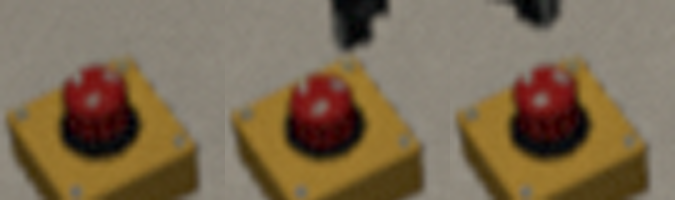

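Call:
move_arm([
  [[0, 0.001, 0.001, -0.025, 0], [0, 0, 0, -0.02, 0], [0, 0, 0, -0.01, 0], [0, 0, 0, -0.007, 0], [0, 0, 0, -0.005, 0], [0, 0, 0, -0.003, 0], [0, 0, 0, 0, 0], [0, 0, 0, 0, 0], [0, 0, 0, 0, 0]],
])

```text
clock: 24.75
eef_pos: [0.4583, -0.0198, 0.084]
eef_rot: [[0.773, -0.007, -0.635], [0.635, 0.01, 0.772], [0.001, -1.0, 0.012]]
contact_force: [-5.3, 1.1, 14.2]
grip_width: -0.001
```

Call:
move_arm([
  [[0, 0, 0, -0.001, 0], [0, 0, 0, 0, 0], [0, 0, 0, 0, 0], [0, 0, 0, 0.03, 0], [0.3, 0, 0, 0.03, 0], [0.6, 0, 0, 0, 7], [0.6, 0, 0, 0, 7], [0.6, 0, 0, 0, 7]],
])

```text
clock: 25.42
eef_pos: [0.4603, -0.0198, 0.143]
eef_rot: [[0.488, -0.005, -0.873], [0.873, 0.005, 0.488], [0.002, -1.0, 0.007]]
contact_force: [-0.6, 0.3, -0.2]
grip_width: 0.565
```

```bash
python3 - <<'E'
from h import *
im=camera("side");a=cv2.resize(im[200:240,260:305],None,fx=5,fy=5,interpolation=cv2.INTER_CUBIC);cv2.imwrite("pics/p20.png",a); crop(camera("top"),215,145,220,148,3.6,"pics/p20t.png");crop(im,225,100,170,185,3.2,"pics/p20b.png"); st()
E
```

```text
25.52 [ 0.4601 -0.0197  0.1427] [-0.  -0.2  0.3] 0.598 jaw 60.5
```

View pics/p20.png

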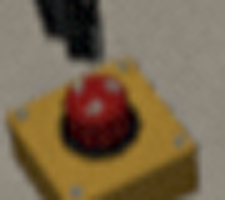

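View pics/p20t.png

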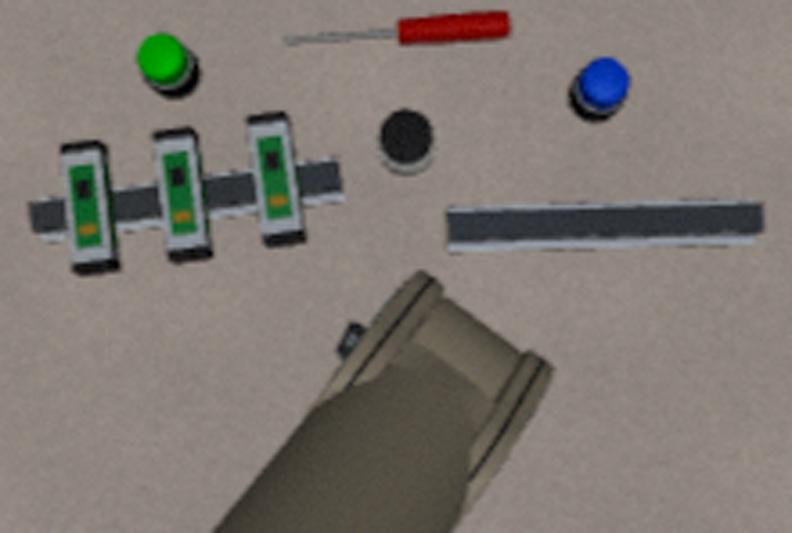

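View pics/p20b.png

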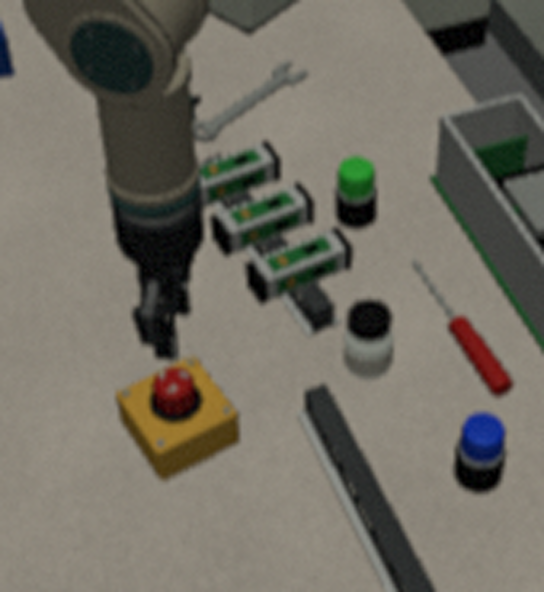

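```bash
python3 - <<'E'
from h import *
T=dict(ox=215,oy=145,k=3.6)
for a,b in [((284,243),(266,114)),((190,259),(173,131)),((98,271),(82,145))]: print(*seg("top",a,b,.069,**T))
E
```

```text
[0.6302 0.1047] 7.8 0.1103
[0.6173 0.1831] 7.9 0.1093
[0.6074 0.26  ] 8.0 0.1075
```

Call:
move_arm([
  [[0.6, 0.0284, 0.0208, 0, 6.2], [0.6, 0.0284, 0.0208, 0, 6.2], [0.6, 0.0284, 0.0208, 0, 6.2], [0.6, 0.0284, 0.0208, 0, 6.2], [0.6, 0.0284, 0.0208, 0, 6.2], [0.6, 0.0284, 0.0208, 0, 6.1], [0.6, 0, 0, 0, 0], [0.6, 0, 0, 0, 0], [0.6, 0, 0, 0, 0]],
], force=60)

```text
clock: 26.27
eef_pos: [0.629, 0.1041, 0.1415]
eef_rot: [[-0.128, -0.011, -0.992], [0.992, -0.002, -0.128], [-0.0, -1.0, 0.012]]
contact_force: [0.4, -0.1, 0.2]
grip_width: 0.601
```

```bash
python3 - <<'E'
from h import *
im=camera("side");crop(im,225,100,170,185,3.2,"pics/p21.png"); st()
E
```

```text
26.32 [0.6287 0.1036 0.1417] [-0.3 -0.5 -0.5] 0.597 jaw 97.3
```

View pics/p21.png

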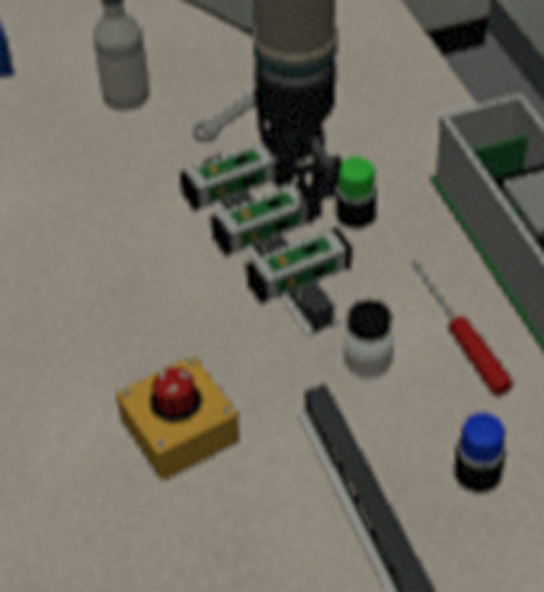

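Call:
move_arm([
  [[0.6, 0.0015, 0.001, -0.02, 0], [0.6, 0, 0, -0.02, 0], [0.6, 0, 0, -0.02, 0], [0.6, 0, 0, -0.018, 0], [0.6, 0, 0, -0.012, 0], [0.6, 0, 0, -0.006, 0], [0.6, 0, 0, 0, 0], [0.6, 0, 0, 0, 0]],
])

```text
clock: 26.98
eef_pos: [0.6315, 0.1056, 0.0465]
eef_rot: [[-0.131, -0.009, -0.991], [0.991, -0.001, -0.131], [0.0, -1.0, 0.01]]
contact_force: [0.5, 1.2, 0.3]
grip_width: 0.605
```

Call:
move_arm([
  [[0.3, 0, 0, -0.001, 0], [0.2, 0, 0, 0, 0], [0.2, 0, 0, 0, 0], [0.2, 0, 0, 0, 0], [0.2, 0, 0, 0, 0], [0.2, 0, 0, 0.02, 0], [0.2, 0, 0, 0.03, 0], [0.2, 0, 0, 0.03, 0], [0.2, 0, 0, 0, 0]],
])

```text
clock: 27.73
eef_pos: [0.6349, 0.106, 0.1305]
eef_rot: [[-0.131, -0.001, -0.991], [0.991, 0.001, -0.131], [0.001, -1.0, 0.001]]
contact_force: [1.0, 0.2, -1.6]
grip_width: 0.387
```

```bash
python3 - <<'E'
from h import *
im=camera("side");crop(im,225,100,170,185,3.2,"pics/p22.png"); st()
E
```

```text
27.78 [0.6335 0.1062 0.128 ] [ 1.2 -0.6 -0.7] 0.383 jaw 97.6
```

View pics/p22.png

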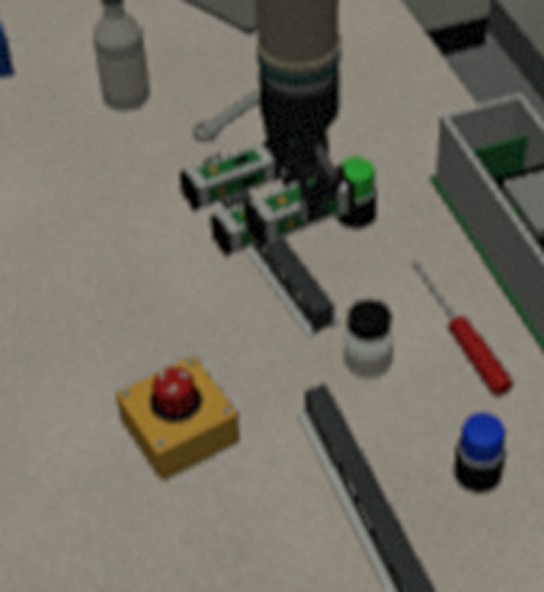

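Call:
move_arm([
  [[0.2, -0.0038, -0.036, 0, -3.5], [0.2, -0.0038, -0.036, 0, -3.4], [0.2, -0.0038, -0.036, 0, 0], [0.2, -0.0038, -0.036, 0, 0], [0.2, -0.0038, -0.036, 0, 0], [0.2, -0.0038, -0.036, 0, 0], [0.2, -0.0038, -0.036, 0, 0], [0.2, -0.0038, -0.036, 0, 0], [0.2, -0.0038, -0.036, 0, 0], [0.2, -0.0038, -0.036, 0, 0]],
])

```text
clock: 28.62
eef_pos: [0.5919, -0.2547, 0.1233]
eef_rot: [[-0.012, -0.012, -1.0], [1.0, 0.002, -0.012], [0.002, -1.0, 0.012]]
contact_force: [0.7, 0.2, -1.5]
grip_width: 0.385
```

Call:
move_arm([
  [[0.2, 0, 0, 0, 0], [0.2, 0, 0, -0.02, 0], [0.2, 0, 0, -0.02, 0], [0.2, 0, 0, -0.02, 0], [0.2, 0, 0, -0.012, 0], [0.2, 0, 0, 0, 0], [0.2, 0, 0, 0, 0]],
])

```text
clock: 29.2
eef_pos: [0.5926, -0.2534, 0.0519]
eef_rot: [[-0.012, -0.012, -1.0], [1.0, 0.002, -0.012], [0.002, -1.0, 0.012]]
contact_force: [0.4, -0.5, -1.5]
grip_width: 0.385
```

```bash
python3 - <<'E'
from h import *
im=camera("side");crop(im,275,180,140,120,5,"pics/p23.png"); crop(camera("top"),300,145,160,120,4.5,"pics/p23t.png");st()
E
```

```text
29.3 [ 0.5939 -0.2543  0.0537] [ 0.4  0.1 -2. ] 0.385 jaw 90.7
```

View pics/p23.png

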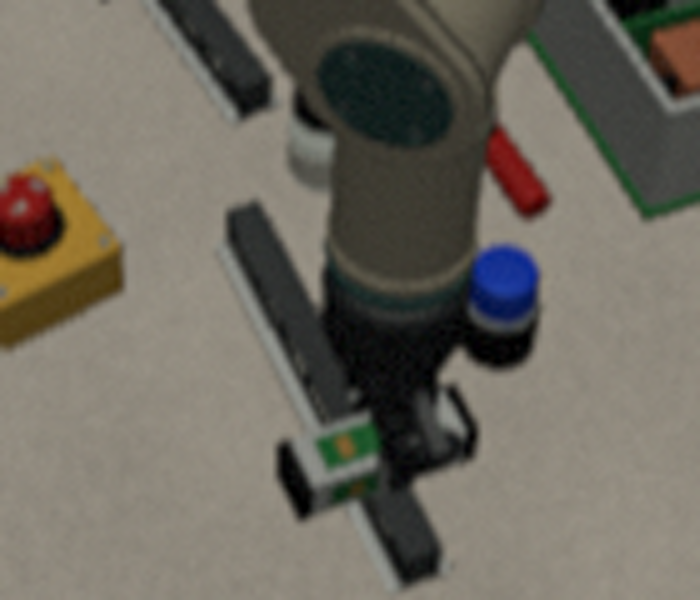

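View pics/p23t.png

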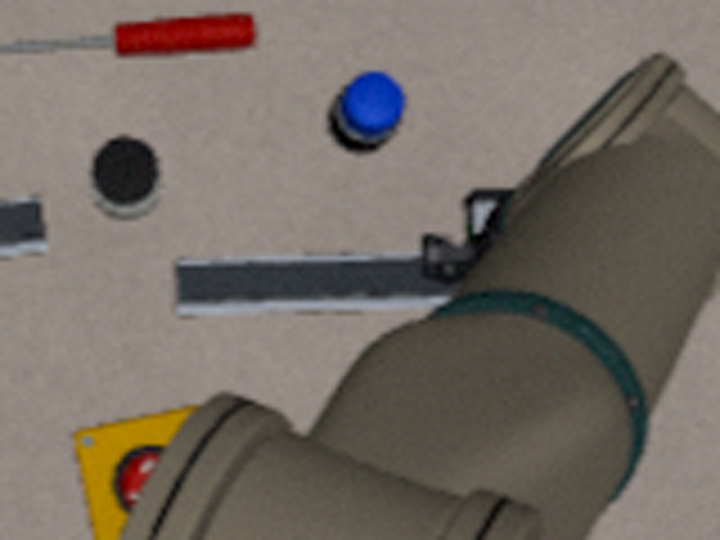

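Call:
move_arm([
  [[0.2, 0, 0, -0.004, 0], [0.2, 0, 0, -0.003, 0], [0.2, 0, 0, -0.002, 0], [0.2, 0, 0, 0, 0], [0.2, 0, 0, 0, 0]],
])

```text
clock: 29.72
eef_pos: [0.594, -0.2541, 0.0463]
eef_rot: [[-0.012, -0.008, -1.0], [1.0, 0.001, -0.012], [0.001, -1.0, 0.008]]
contact_force: [-3.1, 2.9, 11.7]
grip_width: 0.385
```

Call:
move_arm([
  [[0.45, 0, 0, 0.001, 0], [0.58, 0, 0, 0, 0], [0.58, 0, 0, 0, 0], [0.58, 0, 0, 0.02, 0], [0.58, 0, 0, 0.03, 0], [0.58, 0, 0, 0.03, 0], [0.58, 0, 0, 0.02, 0], [0.58, 0, 0.035, 0, 0], [0.58, 0, 0.035, 0, 0], [0.58, 0, 0.035, 0, 0]],
])

```text
clock: 30.55
eef_pos: [0.5933, -0.1484, 0.1454]
eef_rot: [[-0.01, -0.009, -1.0], [1.0, 0.001, -0.01], [0.001, -1.0, 0.009]]
contact_force: [-0.1, 1.6, -0.0]
grip_width: 0.583
```

Call:
move_arm([
  [[0.58, 0.003, 0.041, 0, 3.4], [0.58, 0.003, 0.041, 0, 3.4], [0.58, 0.003, 0.041, 0, 0], [0.58, 0.003, 0.041, 0, 0], [0.6, 0.003, 0.041, 0, 0], [0.6, 0.003, 0.041, 0, 0], [0.6, 0.003, 0.041, 0, 0], [0.6, 0.003, 0.041, 0, 0], [0.6, 0, 0.005, 0, 0], [0.6, 0, 0, 0, 0]],
])

```text
clock: 31.38
eef_pos: [0.6165, 0.1897, 0.144]
eef_rot: [[-0.138, -0.011, -0.99], [0.99, 0.002, -0.138], [0.003, -1.0, 0.011]]
contact_force: [0.4, -1.0, 0.5]
grip_width: 0.602
```

```bash
python3 - <<'E'
from h import *
im=camera("side");crop(im,240,120,190,190,3.1,"pics/p24.png"); crop(camera("top"),215,145,220,148,3.6,"pics/p24t.png");st()
E
```

```text
31.48 [0.6171 0.1834 0.1446] [ 1.  -1.2 -1.4] 0.601 jaw 97.5
```

View pics/p24.png

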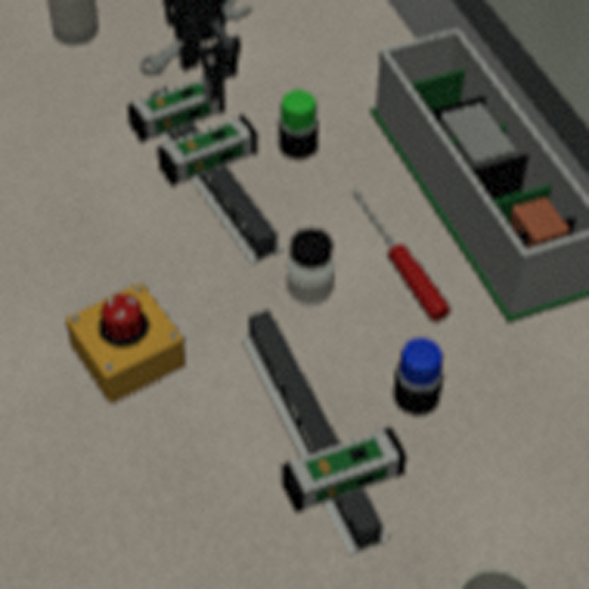

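View pics/p24t.png

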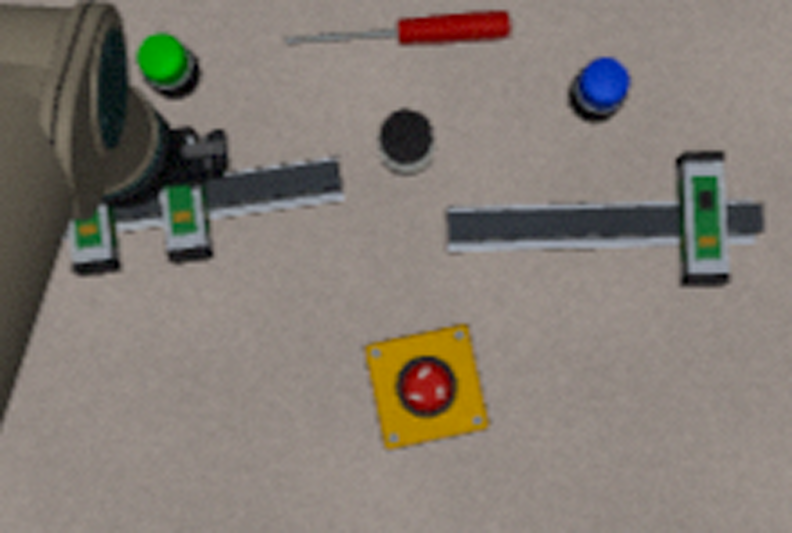

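Call:
move_arm([
  [[0.6, 0, 0, -0.02, 0], [0.6, 0, 0, -0.02, 0], [0.6, 0, 0, -0.02, 0], [0.6, 0, 0, -0.02, 0], [0.6, 0, 0, -0.013, 0], [0.6, 0, 0, -0.006, 0], [0.6, 0, 0, 0, 0], [0.6, 0, 0, 0, 0]],
])

```text
clock: 32.15
eef_pos: [0.6179, 0.1832, 0.0464]
eef_rot: [[-0.129, -0.009, -0.992], [0.992, -0.001, -0.129], [0.0, -1.0, 0.009]]
contact_force: [0.4, 1.1, -0.2]
grip_width: 0.598
```

Call:
move_arm([
  [[0.3, 0, 0, -0.001, 0], [0.2, 0, 0, 0, 0], [0.2, 0, 0, 0, 0], [0.2, 0, 0, 0, 0], [0.2, 0, 0, 0, 0], [0.2, 0, 0, 0.02, 0], [0.2, 0, 0, 0.03, 0], [0.2, 0, 0, 0.03, 0], [0.2, 0, 0, 0, 0]],
])

```text
clock: 32.9
eef_pos: [0.6209, 0.1845, 0.1306]
eef_rot: [[-0.13, -0.001, -0.992], [0.992, 0.002, -0.13], [0.002, -1.0, 0.001]]
contact_force: [0.5, -0.7, -1.2]
grip_width: 0.383
```

```bash
python3 - <<'E'
from h import *
im=camera("side");crop(im,240,120,190,190,3.1,"pics/p25.png"); st()
E
```

```text
32.95 [0.6195 0.1845 0.128 ] [-1.2  0.  -2. ] 0.386 jaw 97.5
```

View pics/p25.png

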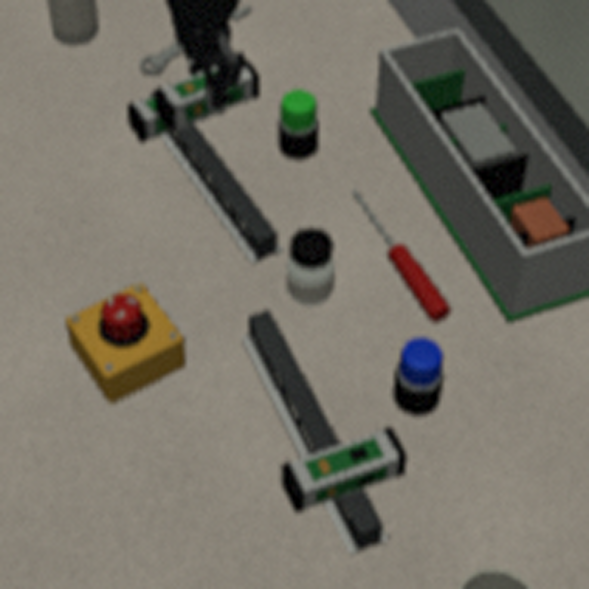

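Call:
move_arm([
  [[0.2, -0.0025, -0.0359, 0, -3.5], [0.2, -0.0025, -0.0359, 0, -3.4], [0.2, -0.0025, -0.0359, 0, 0], [0.2, -0.0025, -0.0359, 0, 0], [0.2, -0.0025, -0.0359, 0, 0], [0.2, -0.0025, -0.0359, 0, 0], [0.2, -0.0025, -0.0359, 0, 0], [0.2, -0.0025, -0.0359, 0, 0], [0.2, -0.0025, -0.0359, 0, 0], [0.2, -0.0025, -0.0359, 0, 0]],
])

```text
clock: 33.78
eef_pos: [0.5909, -0.1758, 0.1234]
eef_rot: [[-0.01, -0.013, -1.0], [1.0, 0.002, -0.01], [0.002, -1.0, 0.013]]
contact_force: [0.0, -0.0, -2.8]
grip_width: 0.383
```

Call:
move_arm([
  [[0.2, 0, 0, 0, 0], [0.2, 0, 0, -0.02, 0], [0.2, 0, 0, -0.02, 0], [0.2, 0, 0, -0.02, 0], [0.2, 0, 0, -0.012, 0], [0.2, 0, 0, 0, 0], [0.2, 0, 0, 0, 0]],
])

```text
clock: 34.37
eef_pos: [0.5915, -0.1745, 0.052]
eef_rot: [[-0.01, -0.012, -1.0], [1.0, 0.001, -0.01], [0.001, -1.0, 0.012]]
contact_force: [-0.0, -0.2, -1.1]
grip_width: 0.385
```

```bash
python3 - <<'E'
from h import *
im=camera("side");crop(im,275,180,140,120,5,"pics/p26.png");st()
E
```

```text
34.42 [ 0.5924 -0.175   0.053 ] [-0.4  0.2 -1.5] 0.387 jaw 90.6
```

View pics/p26.png

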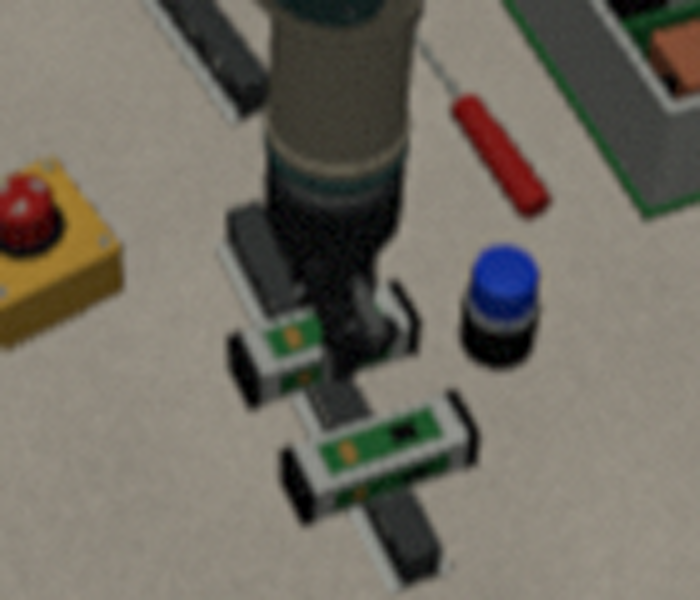

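Module 2 hangs just above the rail, parallel to the first one. Lower and release.

Call:
move_arm([
  [[0.2, 0.001, 0, -0.004, 0], [0.2, 0, 0, -0.003, 0], [0.2, 0, 0, -0.001, 0], [0.2, 0, 0, 0, 0], [0.2, 0, 0, 0, 0]],
])

```text
clock: 34.83
eef_pos: [0.5943, -0.1751, 0.0463]
eef_rot: [[-0.01, -0.008, -1.0], [1.0, 0.0, -0.01], [0.0, -1.0, 0.008]]
contact_force: [0.0, 0.7, 5.3]
grip_width: 0.385
```

Call:
move_arm([
  [[0.45, 0, 0, 0, 0], [0.58, 0, 0, 0, 0], [0.58, 0, 0, 0, 0], [0.58, 0, 0, 0.02, 0], [0.58, 0, 0, 0.03, 0], [0.58, 0, 0, 0.03, 0], [0.58, 0, 0, 0.02, 0], [0.58, 0, 0.035, 0, 0], [0.58, 0, 0.035, 0, 0], [0.58, 0, 0.035, 0, 0]],
])

```text
clock: 35.67
eef_pos: [0.5933, -0.0693, 0.1454]
eef_rot: [[-0.008, -0.009, -1.0], [1.0, 0.001, -0.008], [0.001, -1.0, 0.009]]
contact_force: [0.6, 0.0, 0.3]
grip_width: 0.584
```

Call:
move_arm([
  [[0.58, 0.0015, 0.041, 0, 3.5], [0.58, 0.0015, 0.041, 0, 3.4], [0.58, 0.0015, 0.041, 0, 0], [0.58, 0.0015, 0.041, 0, 0], [0.6, 0.0015, 0.041, 0, 0], [0.6, 0.0015, 0.041, 0, 0], [0.6, 0.0015, 0.041, 0, 0], [0.6, 0.003, 0.04, 0, 0], [0.6, 0, 0, 0, 0], [0.6, 0, 0, 0, 0]],
])

```text
clock: 36.5
eef_pos: [0.6057, 0.2612, 0.144]
eef_rot: [[-0.136, -0.011, -0.991], [0.991, 0.001, -0.136], [0.002, -1.0, 0.011]]
contact_force: [0.5, -2.0, 0.3]
grip_width: 0.603
```

```bash
python3 - <<'E'
from h import *
im=camera("side");crop(im,240,120,190,190,3.1,"pics/p27.png"); crop(camera("top"),215,145,220,148,3.6,"pics/p27t.png");st()
E
```

```text
36.6 [0.6067 0.2558 0.1446] [-0.7 -0.3 -0. ] 0.603 jaw 97.4
```

View pics/p27.png

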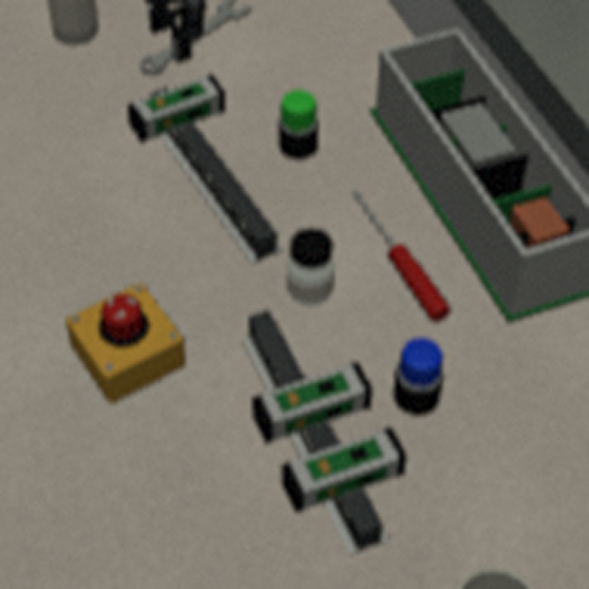

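View pics/p27t.png

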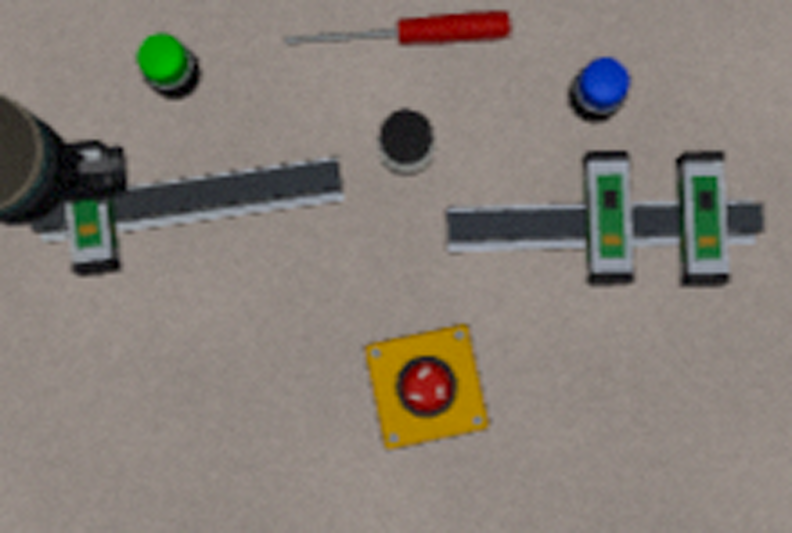

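Call:
move_arm([
  [[0.65, 0.0005, 0.006, 0, 0], [0.65, 0, 0, -0.02, 0], [0.65, 0, 0, -0.02, 0], [0.65, 0, 0, -0.02, 0], [0.65, 0, 0, -0.02, 0], [0.65, 0, 0, -0.013, 0], [0.65, 0, 0, -0.006, 0], [0.65, 0, 0, 0, 0], [0.65, 0, 0, 0, 0]],
])

```text
clock: 37.35
eef_pos: [0.6079, 0.2626, 0.0464]
eef_rot: [[-0.129, -0.009, -0.992], [0.992, -0.0, -0.129], [0.001, -1.0, 0.009]]
contact_force: [0.5, -0.0, -0.1]
grip_width: 0.651
```

Call:
move_arm([
  [[0.3, 0, 0, -0.001, 0], [0.2, 0, 0, 0, 0], [0.2, 0, 0, 0, 0], [0.2, 0, 0, 0, 0], [0.2, 0, 0, 0, 0], [0.2, 0, 0, 0.02, 0], [0.2, 0, 0, 0.03, 0], [0.2, 0, 0, 0.03, 0], [0.2, 0, 0, 0, 0]],
])

```text
clock: 38.1
eef_pos: [0.6109, 0.2638, 0.1307]
eef_rot: [[-0.13, -0.001, -0.992], [0.992, 0.003, -0.13], [0.003, -1.0, 0.001]]
contact_force: [0.6, -0.7, -1.1]
grip_width: 0.384
```

```bash
python3 - <<'E'
from h import *
im=camera("side");crop(im,240,90,190,190,3.1,"pics/p28.png"); st()
E
```

```text
38.15 [0.6095 0.2636 0.1281] [-0.1 -0.9 -2.3] 0.386 jaw 97.5
```

View pics/p28.png

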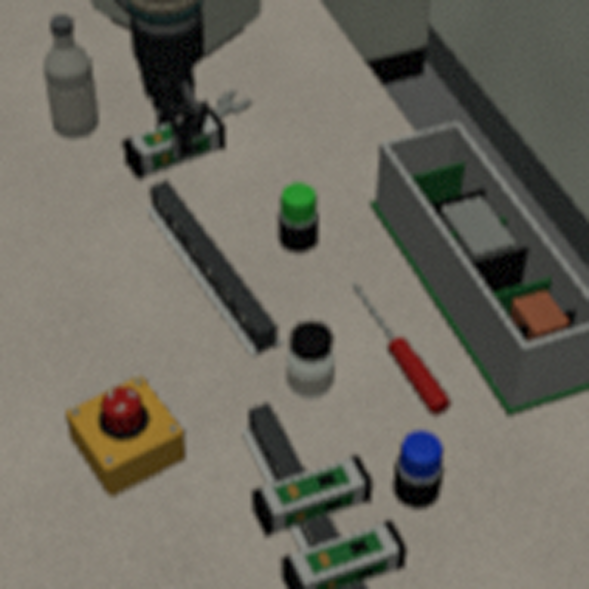

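Call:
move_arm([
  [[0.2, -0.0015, -0.0358, 0, -3.5], [0.2, -0.0015, -0.0358, 0, -3.4], [0.2, -0.0015, -0.0358, 0, 0], [0.2, -0.0015, -0.0358, 0, 0], [0.2, -0.0015, -0.0358, 0, 0], [0.2, -0.0015, -0.0358, 0, 0], [0.2, -0.0015, -0.0358, 0, 0], [0.2, -0.0015, -0.0358, 0, 0], [0.2, -0.0015, -0.0358, 0, 0], [0.2, -0.0015, -0.0358, 0, 0]],
])

```text
clock: 38.98
eef_pos: [0.5908, -0.096, 0.1234]
eef_rot: [[-0.01, -0.013, -1.0], [1.0, 0.001, -0.01], [0.002, -1.0, 0.013]]
contact_force: [0.9, 0.3, -1.6]
grip_width: 0.387
```

Call:
move_arm([
  [[0.2, 0, 0, 0, 0], [0.2, 0, 0, -0.02, 0], [0.2, 0, 0, -0.02, 0], [0.2, 0, 0, -0.02, 0], [0.2, 0, 0, -0.012, 0], [0.2, 0, 0, 0, 0], [0.2, 0, 0, 0, 0]],
])

```text
clock: 39.57
eef_pos: [0.5915, -0.0946, 0.052]
eef_rot: [[-0.01, -0.012, -1.0], [1.0, 0.001, -0.01], [0.001, -1.0, 0.012]]
contact_force: [1.1, 0.0, -1.2]
grip_width: 0.383
```

```bash
python3 - <<'E'
from h import *
im=camera("side");crop(im,275,180,140,120,5,"pics/p29.png");st()
E
```

```text
39.62 [ 0.5924 -0.095   0.053 ] [ 0.1 -0.  -1.4] 0.382 jaw 90.6
```

View pics/p29.png

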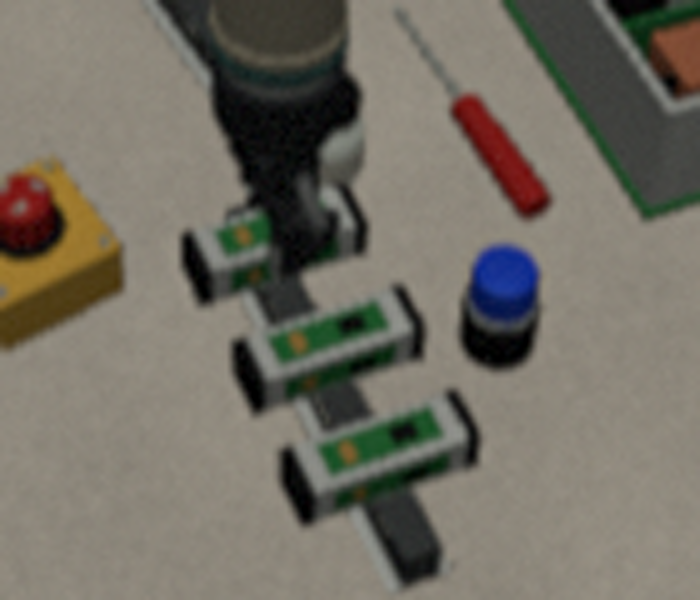

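Call:
move_arm([
  [[0.2, 0.001, 0, -0.004, 0], [0.2, 0, 0, -0.003, 0], [0.2, 0, 0, -0.001, 0], [0.2, 0, 0, 0, 0], [0.2, 0, 0, 0, 0]],
])

```text
clock: 40.03
eef_pos: [0.5943, -0.095, 0.0463]
eef_rot: [[-0.01, -0.008, -1.0], [1.0, 0.001, -0.01], [0.001, -1.0, 0.008]]
contact_force: [-0.7, 1.2, 6.0]
grip_width: 0.383
```

Call:
move_arm([
  [[0.45, 0, 0, 0, 0], [0.58, 0, 0, 0, 0], [0.58, 0, 0, 0, 0], [0.58, 0, 0, 0.02, 0], [0.58, 0, 0, 0.03, 0], [0.58, 0, 0, 0.03, 0], [0.58, 0, 0, 0.03, 0], [0.58, -0.01, 0.035, 0.02, 0], [0.58, -0.01, 0.035, 0.02, 0], [0.58, -0.01, 0.035, 0, 0]],
])

```text
clock: 40.87
eef_pos: [0.5653, 0.0101, 0.1986]
eef_rot: [[-0.007, -0.003, -1.0], [1.0, 0.001, -0.007], [0.001, -1.0, 0.003]]
contact_force: [0.6, 0.6, -0.5]
grip_width: 0.582
```

Call:
move_arm([
  [[0.58, -0.01, 0.04, 0, 0], [0.58, -0.01, 0.04, 0, 0], [0.58, -0.01, 0.04, 0, 0], [0.58, -0.01, 0.04, 0, 0], [0.58, 0, 0, 0, 0], [0.58, 0, 0, 0, 0], [0.58, 0, 0, 0, 0]],
])

```text
clock: 41.45
eef_pos: [0.5233, 0.1698, 0.1949]
eef_rot: [[-0.01, -0.01, -1.0], [1.0, -0.0, -0.01], [-0.0, -1.0, 0.01]]
contact_force: [-0.1, -0.7, -0.4]
grip_width: 0.579
```

```bash
python3 - <<'E'
from h import *
im=camera("side");cv2.imwrite("pics/p30s.png",im);crop(im,240,120,190,190,3.1,"pics/p30.png");t=camera("top");cv2.imwrite("pics/p30f.png",t); crop(t,215,145,220,148,3.6,"pics/p30t.png");st()
E
```

```text
41.55 [0.5238 0.1682 0.195 ] [ 0.2 -0.1 -0.3] 0.579 jaw 90.4
```

View pics/p30.png

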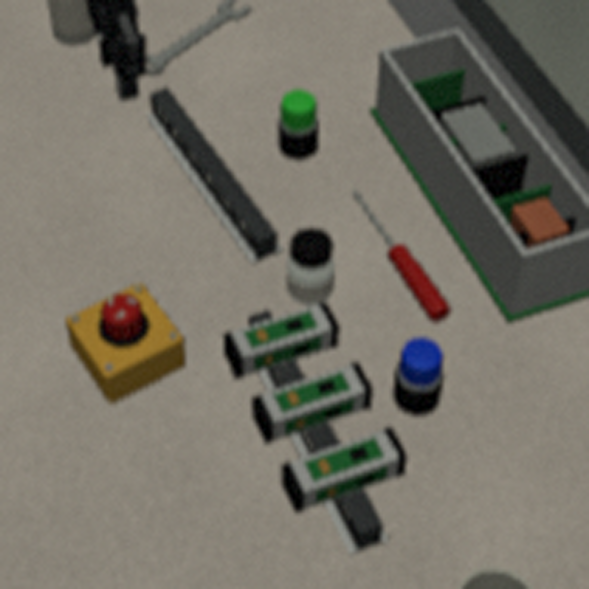

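View pics/p30t.png

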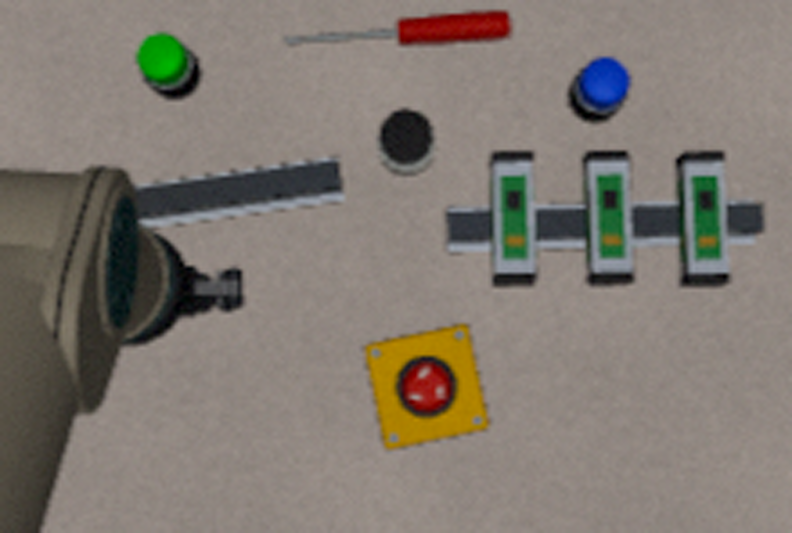

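View pics/p30f.png

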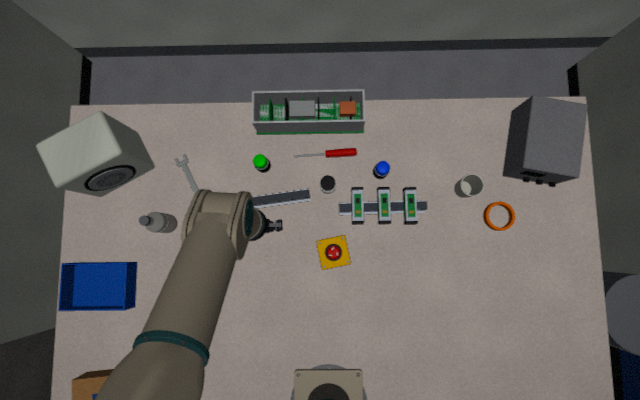

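```bash
python3 - <<'E'
from h import *
f=lambda n:cv2.resize(cv2.imread(n)[200:240,260:305],None,fx=5,fy=5,interpolation=cv2.INTER_CUBIC)
cv2.imwrite("pics/p31.png",np.hstack([f("pics/side0.png"),f("pics/p30s.png")]))
T=dict(ox=215,oy=145,k=3.6)
for a,b in [((515,280),(512,157)),((612,279),(606,157)),((706,279),(702,157))]: print(*seg("top",a,b,.069,**T))
E
```

```text
[ 0.594  -0.0941] 0.2 0.1029
[ 0.5934 -0.1732] 1.1 0.1019
[ 0.5924 -0.2517] -0.3 0.1017
```

View pics/p31.png

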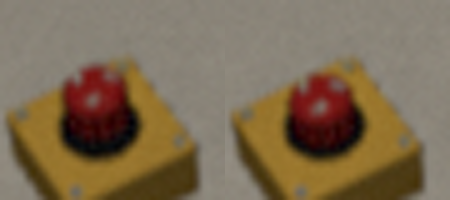

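The cap top now sits lower than in the start picture (row 72 against 66), so the stop is in. All three modules lie within about 2 mm of the blue rail's middle line.

```bash
python3 -c "
from rig import *
sign_off()"
```

```text
the job is handed in; nothing more can be done
```

The job is handed in, finished at about 41.6 s. I pushed the stop in and laid the three modules present across the green-lamp rail. I then twisted the cap clockwise until it was up, pushed it in again, and moved all three modules to the blue-lamp rail.

The last camera checks, taken before handing in, showed:
- **Modules:** centres within about 2 mm of the rail's middle line and square within about 1°. They looked level in the side view.
- **Stop:** the cap sits at the same height as after the earlier pushes, so it is in.
- **Other things:** the loose items in view were where they started. In the final top view the arm hid part of the wrench.
- **Gripper:** open and clear of everything.

None of these last checks failed or disagreed. Two things came up along the way:
- **First grasp:** the arm stopped about 19 mm too high on module 1, so I opened the gripper, lowered it and gripped again.
- **Cap position:** while twisting, the gripper was pushed about 4 mm sideways, so my reading of the cap's centre may have been slightly off. The cap still came fully up, at the same height as in the start picture.

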